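# Pack the cheese wedges head to tail and cover the keeper

## Task

Finish packing the cheese keeper: stand the two wedges from the cutting board beside the two already in it, head to tail so that rinds and noses alternate along the row and all four sit flat on the floor inside the rim. Then put the clear cover on so that it sits fully down all round. Set things down without dropping them, and leave everything else on the counter where it is.

Things in the scene. Friction and masses are not known exactly. Their poses are not given: they have to be found in the camera images.
- keeper_floor (a point): Middle of the flat floor of the cheese keeper's base, 8 mm above the counter. A thin upright rim (9 mm high above the floor, 4 mm thick) encloses a floor of 68 mm (x) by 205 mm (y); outside the rim the base goes on flat at floor level, 104 by 241 mm overall. x across, y along, z up.
- keeper: The same base: cream stoneware, immovable; origin under its centre, on the counter. Wedges stand in a row along its y, each lying across, along x; touching head to tail they are 45 mm apart centre to centre, the outermost at most 72 mm from the middle. Two stand in the -y half at the start (centres near y = -71 and -23 mm), head to tail, either way round.
- cover_handle (a point): Centre of the wooden bar handle of the clear cover: bar 18 mm across x, 94 mm along y, 16 mm high, held on two posts, its underside 16 mm above the cover's top. This point is 81 mm above the cover's lower edge, so 81 mm above the keeper floor point when seated.
- cover: Clear plastic cover with a blue line round its lower edge, loose, 260 g, on the counter at the start: an upside-down box 88 mm (x) by 225 mm (y) by 57 mm high outside, 82 by 219 by 54 mm inside. Origin: centre of its lower edge, which rests on the base's flat outside the rim when seated (3 mm clearance each side); either way round.
- board: Wooden cutting board, fixed, 300 mm (x) by 250 mm (y), 18 mm thick; origin under its centre. Two wedges stand on it at the start.
- wedge_a_center (a point): Centre, half-way up, of a hard-cheese wedge, nose trimmed: 62 mm from nose to rind, 50 mm high; 28 mm wide at the flat pale nose (31 mm behind this centre), widening straight to 60 mm at the dark, gently rounded rind (middle 31 mm ahead, corners 27 mm); 150 g, firm. Axes: x points from the nose to the rind, y across, z up. Starts in the keeper.
- wedge_a_rind (a point): Middle of the rind face of the same wedge, half-way up; same axes.
- wedge_a: The same wedge; origin 25 mm below its centre.
- wedge_b_center (a point): Centre, half-way up, of a hard-cheese wedge, nose trimmed: 62 mm from nose to rind, 50 mm high; 28 mm wide at the flat pale nose (31 mm behind this centre), widening straight to 60 mm at the dark, gently rounded rind (middle 31 mm ahead, corners 27 mm); 150 g, firm. Axes: x points from the nose to the rind, y across, z up. Starts in the keeper.
- wedge_b_rind (a point): Middle of the rind face of the same wedge, half-way up; same axes.
- wedge_b: The same wedge; origin 25 mm below its centre.
- wedge_c_center (a point): Centre, half-way up, of a hard-cheese wedge, nose trimmed: 62 mm from nose to rind, 50 mm high; 28 mm wide at the flat pale nose (31 mm behind this centre), widening straight to 60 mm at the dark, gently rounded rind (middle 31 mm ahead, corners 27 mm); 150 g, firm. Axes: x points from the nose to the rind, y across, z up. Starts on the cutting board, at any yaw.
- wedge_c_rind (a point): Middle of the rind face of the same wedge, half-way up; same axes.
- wedge_c: The same wedge; origin 25 mm below its centre.
- wedge_d_center (a point): Centre, half-way up, of a hard-cheese wedge, nose trimmed: 62 mm from nose to rind, 50 mm high; 28 mm wide at the flat pale nose (31 mm behind this centre), widening straight to 60 mm at the dark, gently rounded rind (middle 31 mm ahead, corners 27 mm); 150 g, firm. Axes: x points from the nose to the rind, y across, z up. Starts on the cutting board, at any yaw.
- wedge_d_rind (a point): Middle of the rind face of the same wedge, half-way up; same axes.
- wedge_d: The same wedge; origin 25 mm below its centre.
- cheese_knife: cheese knife with a dark wooden handle, lying on the cutting board, 230 mm long, 16 mm high; origin centre of its underside; leave alone
- chutney_jar: dark red-brown jar with a brass cap, 68 mm diameter, 100 mm high; origin under its centre; leave alone
- pepper_mill: dark wooden pepper mill, 56 mm diameter, 158 mm high; origin under its centre; leave alone
- rolling_pin: wooden rolling pin lying along its own y, 440 mm long, 58 mm diameter; origin under its middle; leave alone
- ramekin: small white bowl, 84 mm diameter, 45 mm high; origin under its centre; leave alone
- spatula: black-handled steel spatula lying along its own x, 280 mm long; origin under its middle; leave alone
Mind the look-alikes: they are no part of the job. What is shaped like the wedge_d but green, purple or turquoise is not meant.

How it is judged:
By the outcome, as a careful person would: the job done as asked, in the order asked, and still so for the second after the job is handed in, with the robot touching nothing.
It also fails if it takes over 72 s, if anything falls off the work surface, if the arm or the gripper's body presses on something with over 40 N, if the wrist force passes 120 N, or if a joint passes its speed limit or range.

## Robot

A 6-joint arm with a two-finger parallel gripper is mounted at the origin on the work surface. World frame = base frame: x ahead of the robot, y to its left, z up, the work surface at z = 0. Lengths are in m, angles in degrees, forces in N, time in s.
With the tool pointing down it reaches from about 0.25 to 0.725 m from the base axis. Payload 9.7 kg.
Tool frame: the origin (TCP) lies midway between the tips of the shut fingers; the grasp point (between the pads) lies 19 mm behind it (grip_point_offset is the distance from the TCP to the grasp point, in m); y points along the fingers, z is the direction in which the jaws open and shut, and the axes are right-handed (so a half turn about y gives the same grasp; the last joint's range is limited). The gripper opens to 85 mm and grips with 20 to 120 N. Pads are 22 mm wide; open, the fingers measure 114 mm over their backs; the gripper's body (76 mm by 85 mm) begins 54 mm behind the grasp point. The pads swing forward as they close: fully open they stand 13 mm farther back than shut.
Start: joints at [-65.776, 4.979, 10.078, 95.1, 0, 90], TCP at [0.226, -0.502, 0.194] pointing down, gripper open.
Joint ranges: [-179.16, 179.16], [-48.56, 103.87], [-65.8, 70.77], [-126.05, 130.52], [-82.76, 87.17], [-180, 180]. Speed limits (degrees/s): [127.2, 127.2, 147.25, 180, 180, 180].

## Interface

Orientations are given as [roll, pitch, yaw] about the fixed x, y, z axes, in that order (R = Rz(yaw) Ry(pitch) Rx(roll)).
In Python, from workcell import get_obs, camera, job_done, grip_point_offset gives the robot as it stands.
- The arm moves only by the tool move_arm, never from a script. Its argument "deltas" is a list that holds one entry, the list of rows, each a list of 4 numbers: the shift along the tool's x, y, z in m, then the turn about the tool's y in degrees. A call has 1 to 5 rows; each row is the pose to reach, as a shift and turn from the pose commanded when the call began, along the tool's axes at that moment; what a row does not reach only later rows make up. A row lasts 1/10 s, in which the tool goes at most 50 mm and 8.59 degrees, less where a joint would pass 70% of its speed; a pose out of reach is approached as far as the arm can. A call with a gripper value outside its range is refused whole. "claw" is the finger opening in m, from 0 to 0.0854, set as the call begins (left out, the last holds). The fingers move at their own pace and stop on an object; "newtons" is the grip in N (left out, the last holds). Time passes only in rows, so rows that repeat a pose let the fingers close. It gives the time, the measured TCP pose, the force and the opening at its end, in the units of the state.
- get_obs(): the state, without advancing time (a new reading comes with each control period).
- camera(name): name is "scene" or "top" or "wrist"; returns a dict with "color" (420x560x3 uint8, blue, green, red), "range_z" (420x560 float32, m along the optical axis (not along the pixel's ray), 0 where there is no reading), "fx", "fy", "cx", "cy" (pixels), "T" (4x4, takes a point from camera to world coordinates). Camera axes: x right, y down, z forward; pixel columns grow to the right and rows downward; lengths in m; the calibration is good to about 2 mm. A picture is of the moment at which its call begins.
- job_done(): hands the job in, once; it reports no verdict.
The state is a dict: "time": time; "q": joint angles; "qd": joint speeds; "joint_efforts": joint torques, N m; "ee_pos": TCP position; "tcp_rot": TCP orientation; "wrist_force": force on the tool from outside, world axes, zero at the start; "torque": the same for the moment, N m; "opening": finger opening in m.
Only numpy, scipy, OpenCV 4.12 (cv2) and the standard library are available. Lean on these libraries where they do the work, as an engineer would, in place of code of your own. Each camera call takes 0.05 s, during which the arm holds its last target. There are 200 camera calls.

## Working session

There is one attempt and no reset: what is moved stays moved. The work goes in short steps, Python scripts to look and compute and a tool call to move; the robot and the scene stay as the last step left them, time stands still between calls to the robot, and variables do not carry over. Pictures are saved under pics/ and viewed, about 8 in all and at most 12, crops included, and the job is handed in when it is done.

Besides the shell and the picture viewer there is one more tool, called after "Emit:" in YAML: its name, and indented under it one key for each argument. move_arm: Moves the arm, as the interface text tells. Its arguments: {"type":"object","properties":{"deltas":{"type":"array"},"claw":{"type":"number"},"newtons":{"type":"number"}},"required":["deltas"]}

```bash
mkdir -p pics; ls
python3 - <<'E'
from workcell import *
import cv2,numpy as np
o=get_obs();print(o['time'],o['ee_pos'],o['tcp_rot'],o['opening'],grip_point_offset)
for n in("top","scene"):
    c=camera(n);np.savez(n+'.npz',**c);cv2.imwrite(f'pics/{n}1.png',c['color']);print(n,c['T'].round(3).tolist(),c['fx'])
E
```

```text
pics
0.0 [ 0.22555976 -0.50130718  0.19295872] [-9.00783959e+01 -3.84154954e-04 -1.55777022e+02] 0.08522932494114711 0.0187
top [[0.102, -0.97, 0.222, 0.284], [-0.995, -0.101, 0.017, -0.053], [0.006, -0.222, -0.975, 1.148], [0.0, 0.0, 0.0, 1.0]] 419.59467746375117
scene [[-0.318, 0.805, -0.501, 1.178], [0.948, 0.277, -0.158, 0.17], [0.012, -0.525, -0.851, 1.223], [0.0, 0.0, 0.0, 1.0]] 456.67389220764363
```

View pics/top1.png

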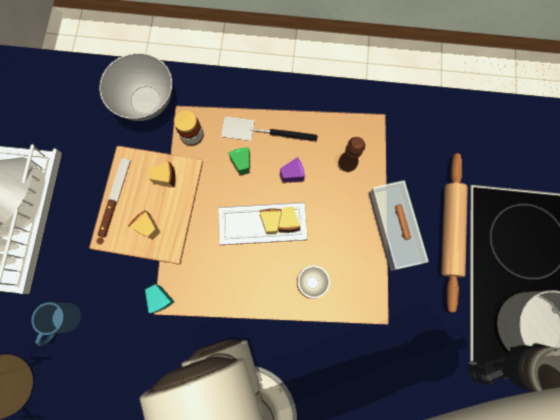

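View pics/scene1.png

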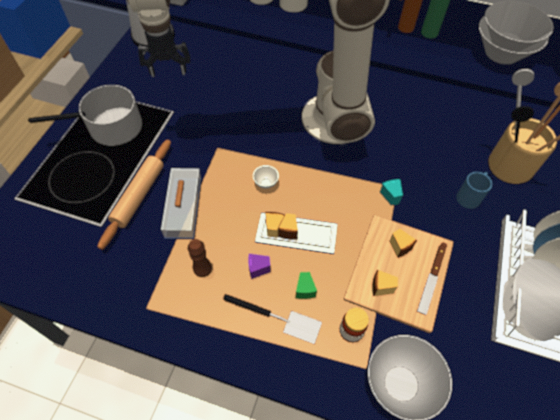

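The top view shows the keeper at (262,223), with two wedges in its right (-y) half at (271,220) and (289,219). The board is at (150,205) with yellow wedges at (161,174) and (145,225), and the cover is at (400,225). Look-alikes are green (240,159), purple (292,170) and turquoise (157,298). I choose the two yellow wedges on the board.

```bash
cat > h.py <<'E'
import numpy as np,cv2
from scipy.optimize import minimize
from scipy.spatial import cKDTree
def cloud(c):
    z=np.asarray(c['range_z'],float);v,u=np.mgrid[:z.shape[0],:z.shape[1]]
    P=np.stack([(u-c['cx'])/c['fx']*z,(v-c['cy'])/c['fy']*z,z,np.ones_like(z)],-1)@np.asarray(c['T']).T
    P=P[...,:3];P[z<=0]=np.nan
    return P
def plane(c,z):
    "pixel grid intersected with the plane at height z"
    v,u=np.mgrid[:420,:560];T=np.asarray(c['T'])
    d=np.stack([(u-c['cx'])/c['fx'],(v-c['cy'])/c['fy'],np.ones(u.shape)],-1)@T[:3,:3].T
    return T[:3,3]+d*((z-T[2,3])/d[...,2])[...,None]
def ortho(c,z,x0,x1,y0,y1,s):
    "colour picture rectified on plane z; x up, y left; s px per mm"
    T=np.linalg.inv(np.asarray(c['T']))
    X,Y=np.meshgrid(np.arange(x1,x0,-.001/s),np.arange(y1,y0,-.001/s),indexing='ij')
    p=np.stack([X,Y,np.full_like(X,z)],-1)@T[:3,:3].T+T[:3,3]
    return cv2.remap(c['color'],(p[...,0]/p[...,2]*c['fx']+c['cx']).astype('f4'),(p[...,1]/p[...,2]*c['fy']+c['cy']).astype('f4'),1)
a=np.linspace(-1,1,9)
POLY=np.array([[-31,-14],*[[31-4*t*t,30*t] for t in a],[-31,14]],'f4')  # mm
g=np.stack(np.meshgrid(np.arange(-31,32,1.5),np.arange(-30,31,1.5)),-1).reshape(-1,2)
GRID=np.array([p for p in g if cv2.pointPolygonTest(POLY,(float(p[0]),float(p[1])),False)>=0])
def fit(pts):
    "pts Nx2 (m) on a wedge's top -> x,y mm, yaw deg, cost"
    p=pts*1000;m=np.median(p,0);t=cKDTree(p);best=None
    def cost(q):
        c,s=np.cos(q[2]),np.sin(q[2]);R=np.array([[c,-s],[s,c]])
        l=((p-q[:2])@R).astype('f4')
        o=np.array([min(0,cv2.pointPolygonTest(POLY,(float(x),float(y)),True)) for x,y in l])
        d=np.maximum(0,t.query(GRID@R.T+q[:2])[0]-1.0)
        return (o**2).mean()+(d**2).mean()
    for k in range(8):
        r=minimize(cost,[*m,k*np.pi/4],method='Nelder-Mead',options=dict(initial_simplex=np.array([*m,k*np.pi/4])+np.array([[0,0,0],[5,0,0],[0,5,0],[0,0,.3]])))
        if best is None or r.fun<best.fun:best=r
    return [*best.x[:2].round(1),round(np.degrees(best.x[2])%360,1),round(best.fun,2)]
def rect(pts):
    (c,s,an)=cv2.minAreaRect((pts*1000).astype('f4'));return np.round(c,1),np.round(s,1),round(an,1)
def blobs(c,lo,hi,reg,amin=30):
    P=cloud(c);m=((P[...,2]>lo)&(P[...,2]<hi)&(P[...,0]>reg[0])&(P[...,0]<reg[1])&(P[...,1]>reg[2])&(P[...,1]<reg[3])).astype('u1')
    n,L,st,ce=cv2.connectedComponentsWithStats(m,connectivity=4)
    return [(P[L==i],ce[i],st[i][4]) for i in range(1,n) if st[i][4]>amin]
E
python3 - <<'E'
from h import *
c=dict(np.load('top.npz'))
for k in('fx','fy','cx','cy'):c[k]=float(c[k])
for nm,lo,hi in(('hi',.050,.1),):
  for P,ce,n in blobs(c,lo,hi,(.15,.75,-.5,.45)):
    print(ce.round(),n,np.nanmedian(P,0).round(3),P[:,2].std().round(4),rect(P[:,:2]))
for P,ce,n in blobs(c,.055,.08,(.15,.75,-.1,.45)):
    if 120<n<500: print(ce.round(),fit(P[:,:2]),np.median(P[:,2]).round(4))
# keeper: white pixels on plane .008
K=blobs(c,.004,.03,(.3,.6,-.15,.3),300)
for P,ce,n in K: print('k',ce.round(),n,rect(P[:,:2]),np.median(P[:,2]).round(4))
E
```

```text
[135. 118.] 65 [0.744 0.386 0.086] 0.0112 (array([744.1, 391. ]), array([10.9, 75.2]), 3.4)
[190. 131.] 276 [0.719 0.231 0.075] 0.015 (array([724.8, 238.7]), array([33.1, 66. ]), 18.1)
[243. 160.] 117 [0.662 0.083 0.051] 0.0011 (array([667.9,  85.5]), array([62. , 33.1]), 6.7)
[235. 157.] 55 [0.669 0.105 0.051] 0.0013 (array([672.4, 106.4]), array([37. , 20.5]), 35.4)
[349. 159.] 93 [ 0.687 -0.205  0.065] 0.0161 (array([ 692.8, -207.4]), array([41.9, 20.9]), 67.1)
[293. 168.] 188 [ 0.653 -0.058  0.052] 0.0013 (array([651.8, -54.8]), array([48.6, 59.8]), 31.0)
[162. 173.] 424 [0.597 0.292 0.068] 0.0046 (array([601.5, 297.5]), array([58.9, 62.3]), 4.8)
[400. 225.] 2825 [ 0.523 -0.352  0.058] 0.0092 (array([ 528.4, -354. ]), array([224.7,  90.4]), 18.3)
[453. 233.] 445 [ 0.513 -0.495  0.054] 0.0025 (array([ 533.8, -491.9]), array([ 16.1, 248.3]), 90.0)
[280. 219.] 771 [ 0.508 -0.036  0.059] 0.0022 (array([508.3, -35.9]), array([ 63.7, 101.2]), 13.0)
[143. 224.] 439 [0.454 0.318 0.068] 0.0038 (array([454.8, 317.3]), array([64.3, 59.1]), 54.4)
[155. 298.] 174 [0.271 0.26  0.052] 0.0012 (array([271.7, 261.7]), array([62.2, 41.8]), 29.4)
[190. 133.] [np.float64(722.5), np.float64(231.7), np.float64(129.4), np.float64(73.15)] 0.0707
[162. 173.] [np.float64(599.1), np.float64(297.2), np.float64(280.3), np.float64(0.2)] 0.0681
[143. 224.] [np.float64(453.9), np.float64(317.4), np.float64(52.4), np.float64(0.15)] 0.0681
k [174. 221.] 2621 (array([484.4, 255.2]), array([ 93.2, 233.4]), 88.4) 0.0182
k [256. 225.] 2386 (array([501.8,  12.3]), array([110.5, 242.9]), 9.5) 0.0088
k [309. 281.] 312 (array([ 354.8, -128.5]), array([67.6, 43. ]), 0.0) 0.0131
```

```bash
cat >> h.py <<'E'
def go(*targets,yaw0=None,p0=None):
    "each target (x,y,z mm, tool yaw): prints tool-axis shifts (m) and turn, chained one after the other"
    from workcell import get_obs
    o=get_obs();p=np.array(o['ee_pos'])*1000;y=o['tcp_rot'][2]
    if p0 is not None:p=np.array(p0);y=yaw0
    for t in targets:
        c,s=np.cos(np.radians(y)),np.sin(np.radians(y));d=np.array(t[:3])-p
        turn=-((t[3]-y+180)%360-180)
        print('d',np.round([(c*d[0]+s*d[1])/1000,-d[2]/1000,(-s*d[0]+c*d[1])/1000,turn],4).tolist(),'rows',max(np.linalg.norm(d)/50,abs(turn)/8.59).round(1))
        p=np.array(t[:3]);y=t[3]
E
python3 - <<'E'
from h import *
from workcell import *
from scipy.spatial.transform import Rotation as Ro
o=get_obs();c=camera('wrist');T=c['T']
R=Ro.from_euler('xyz',o['tcp_rot'],degrees=True).as_matrix()
print('cam in tool',(R.T@(T[:3,3]-o['ee_pos'])).round(3),'\n',(R.T@T[:3,:3]).round(2),c['fx'])
c=dict(np.load('top.npz'))
P=blobs(c,.05,.075,(.3,.6,-.15,.1),300)[0][0]
# split the pair along keeper y
u=np.array([-np.sin(np.radians(9.5)),np.cos(np.radians(9.5))]);s=(P[:,:2]-[.5018,.0123])@u
for q in(P[s<-.047],P[s>-.047]):print(fit(q[:,:2]))
go((480,-150,330,-140),(500,20,330,-80.5))
E
```

```text
cam in tool [-0.067 -0.18  -0.   ] 
 [[-0.    0.96  0.27]
 [ 0.   -0.27  0.96]
 [ 1.    0.   -0.  ]] 302.370692088766
[np.float64(512.7), np.float64(-57.2), np.float64(196.7), np.float64(0.61)]
[np.float64(503.7), np.float64(-12.2), np.float64(16.4), np.float64(0.44)]
d [-0.3762, -0.1368, -0.2161, -15.7756] rows 9.1Traceback (most recent call last):
  File "<stdin>", line 12, in <module>
  File "h.py", line 51, in go
    print('d',np.round([(c*d[0]+s*d[1])/1000,-d[2]/1000,(-s*d[0]+c*d[1])/1000,turn],4).tolist(),'rows',max(np.linalg.norm(d)/50,abs(turn)/8.59).round(1))
                                                                                                       ^^^^^^^^^^^^^^^^^^^^^^^^^^^^^^^^^^^^^^^^^^^^^^
AttributeError: 'float' object has no attribute 'round'
```

```bash
sed -i 's/,max(np.linalg.norm(d)\/50,abs(turn)\/8.59).round(1))/,round(float(max(np.linalg.norm(d)\/50,abs(turn)\/8.59)),1))/' h.py
python3 - <<'E'
from h import *
go((277,-338,230,-116.8),(328,-175,250,-77.8),(379,-12,250,-38.8),(430,150,250,0))
E
```

```text
d [-0.1139, -0.0368, -0.1279, -38.9756] rows 4.5
d [-0.1685, -0.02, -0.028, -39.0] rows 4.5
d [-0.1485, 0.0, 0.0843, -39.0] rows 4.5
d [-0.0618, 0.0, 0.1582, -38.8] rows 4.5
```

Emit:
move_arm:
  deltas:
    - [[-0.023, -0.007, -0.026, -7.8], [-0.046, -0.015, -0.051, -15.6], [-0.068, -0.022, -0.077, -23.4], [-0.091, -0.029, -0.102, -31.2], [-0.114, -0.037, -0.128, -39]]

```text
time: 0.65
ee_pos: [0.2772, -0.3367, 0.2306]
tcp_rot: [-90.0, 0.0, -116.5]
wrist_force: [0.2, -0.3, -0.7]
opening: 0.0855
```

Emit:
move_arm:
  deltas:
    - [[-0.034, -0.004, -0.006, -7.8], [-0.067, -0.008, -0.011, -15.6], [-0.101, -0.012, -0.017, -23.4], [-0.135, -0.016, -0.022, -31.2], [-0.168, -0.02, -0.028, -39]]

```text
time: 1.15
ee_pos: [0.3279, -0.1741, 0.2507]
tcp_rot: [-90.0, -0.0, -77.5]
wrist_force: [0.6, -0.9, 0.9]
opening: 0.0853
```

Emit:
move_arm:
  deltas:
    - [[-0.03, 0, 0.017, -7.8], [-0.06, 0, 0.034, -15.6], [-0.089, 0, 0.051, -23.4], [-0.119, 0, 0.067, -31.2], [-0.148, 0, 0.084, -39]]

```text
time: 1.65
ee_pos: [0.3786, -0.0116, 0.2507]
tcp_rot: [-90.0, -0.0, -38.4]
wrist_force: [1.2, -0.6, 0.9]
opening: 0.0857
```

Emit:
move_arm:
  deltas:
    - [[-0.012, 0, 0.032, -7.8], [-0.025, 0, 0.063, -15.6], [-0.037, 0, 0.095, -23.4], [-0.05, 0, 0.127, -31.2], [-0.062, 0, 0.158, -38.8]]

```text
time: 2.15
ee_pos: [0.4292, 0.1505, 0.2505]
tcp_rot: [-90.0, 0.0, 0.4]
wrist_force: [0.4, -0.6, 0.2]
opening: 0.0857
```

Run:
```python
from h import *
from workcell import *
o=get_obs();print(o['time'],o['ee_pos'],o['tcp_rot'],o['wrist_force'])
c=camera('wrist');np.savez('w1.npz',**c)
O=ortho(c,.06,.4,.66,-.15,.38,1.5);cv2.imwrite('pics/w1.png',O)
for P,ce,n in blobs(c,.055,.08,(.35,.7,-.15,.4),300):
    print(ce.round(),n,np.median(P[:,2]).round(4),rect(P[:,:2]),fit(P[:,:2]) if P[:,1].mean()>.2 else '')
```

```text
2.15 [0.42924607 0.15053706 0.25051799] [-9.00042273e+01  8.99389654e-03  3.67533706e-01] [ 0.43314276 -0.62223119  0.2285167 ]
[415. 209.] 1857 0.0675 (array([455.7, 318.3]), array([62.7, 59.4]), 52.7) [np.float64(455.4), np.float64(318.6), np.float64(52.3), np.float64(0.0)]
[139. 244.] 2991 0.0575 (array([510.4, -34.9]), array([ 62.5, 106.4]), 10.9) 
[370. 314.] 461 0.0673 (array([605.5, 275.7]), array([59.8, 20. ]), 24.5) [np.float64(608.4), np.float64(278.0), np.float64(19.9), np.float64(42.3)]
```

View pics/w1.png

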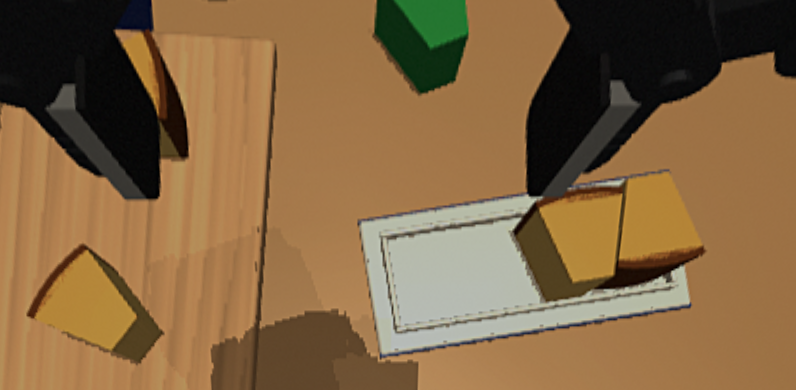

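Both board wedges are the plain yellow ones: one at ortho (95,305), the other half hidden behind the left finger at (160,90). In the keeper, the inner wedge b has its rind to +x and a has its rind to -x. I'll shift the arm forward for one view with nothing hidden.

Emit:
move_arm:
  deltas:
    - [[0.045, 0, -0.003, 0.4], [0.09, 0, -0.007, 0.4], [0.13, 0, -0.01, 0.4], [0.13, 0, -0.01, 0.4]]

```text
time: 2.6
ee_pos: [0.5625, 0.1385, 0.2465]
tcp_rot: [-90.1, 0.3, -0.5]
wrist_force: [-0.3, -0.7, 0.1]
opening: 0.0856
```

```bash
cat >> h.py <<'E'
def fit_pair(P,q1,q2):
    "two touching wedges: assign points by nearest polygon, refit each"
    p=P*1000;q=[q1,q2]
    for _ in range(4):
        d=[]
        for x,y,a,*_r in q:
            c,s=np.cos(np.radians(a)),np.sin(np.radians(a))
            l=((p-[x,y])@np.array([[c,-s],[s,c]])).astype('f4')
            d.append([cv2.pointPolygonTest(POLY,(float(u),float(v)),True) for u,v in l])
        m=np.array(d[0])>np.array(d[1]);q=[fit(P[m]),fit(P[~m])]
    return q
def keeper(c,x=502,y=12,a=9.5):
    "fit 104x241 base outline on plane z=8mm: white pixels vs rest along the edges (gradient max)"
    g=cv2.cvtColor(np.asarray(c['color']),cv2.COLOR_BGR2HSV)[...,1].astype(float)
    T=np.linalg.inv(np.asarray(c['T']));P=cloud(c)
    def S(p):
        w=np.c_[p/1000,np.full(len(p),.008)]@T[:3,:3].T+T[:3,3];u=w[:,0]/w[:,2]*c['fx']+c['cx'];v=w[:,1]/w[:,2]*c['fy']+c['cy']
        i,j=np.clip(v.round().astype(int),0,419),np.clip(u.round().astype(int),0,559)
        return cv2.remap(g,u.astype('f4'),v.astype('f4'),1)[:,0],P[i,j,2]
    from scipy.optimize import least_squares
    E=[];off=np.arange(-8,8.1,.5)
    for sx,sy in((1,0),(-1,0),(0,1),(0,-1)):
        for t in np.linspace(-.45,.45,40):
            b=np.array([sx*52 if sx else t*104, sy*120.5 if sy else t*241.]);n=np.array([sx,sy],float)
            r=np.radians(a);R=np.array([[np.cos(r),-np.sin(r)],[np.sin(r),np.cos(r)]])
            L=(b+off[:,None]*n)@R.T+[x,y];s,z=S(L)
            if np.nanmax(z)>.012:continue
            k=np.argmax(np.diff(cv2.GaussianBlur(s[None],(5,1),0)[0]))
            if s[-1]-s[0]>30:E.append((*L[k],sx,sy))
    E=np.array(E)
    def res(q):
        r=np.radians(q[2]);R=np.array([[np.cos(r),-np.sin(r)],[np.sin(r),np.cos(r)]]);l=(E[:,:2]-q[:2])@R
        return np.where(E[:,2]!=0,E[:,2]*l[:,0]-52,E[:,3]*l[:,1]-120.5)
    r=least_squares(res,[x,y,a],loss='soft_l1',f_scale=.7)
    return r.x.round(2),[int(((E[:,2]==i)&(E[:,3]==j)).sum()) for i,j in((1,0),(-1,0),(0,1),(0,-1))],np.median(np.abs(r.fun)).round(2)
def inframe(k,q):
    r=np.radians(k[2]);d=np.array(q[:2])-k[:2];return np.round([np.cos(r)*d[0]+np.sin(r)*d[1],-np.sin(r)*d[0]+np.cos(r)*d[1],q[2]-k[2]],1)
E
python3 - <<'E'
from h import *
from workcell import *
o=get_obs();print(o['time'],o['ee_pos'],o['tcp_rot'])
c=camera('wrist');np.savez('w2.npz',**c)
O=ortho(c,.008,.42,.68,-.15,.38,1.5)
k=keeper(c);print(k);k=keeper(c,*k[0]);print(k);t=dict(np.load('top.npz'));print('top',keeper(t))
r=np.radians(k[0][2]);R=np.array([[np.cos(r),-np.sin(r)],[np.sin(r),np.cos(r)]])
for hx,hy in((52,120.5),(34,102.5)):
    w=np.array([[1,1],[1,-1],[-1,-1],[-1,1]])*[hx,hy]@R.T+k[0][:2]
    cv2.polylines(O,[np.c_[(380-w[:,1])*1.5,(680-w[:,0])*1.5].astype(int)],True,(0,0,255),1)
cv2.imwrite('pics/w2.png',O)
for P,ce,n in blobs(c,.05,.08,(.35,.7,-.15,.4),600):
    P=P[P[:,2]>np.median(P[:,2])-.005]
    if P[:,1].mean()>.2: print(ce.round(),n,fit(P[:,:2]))
    elif n<6000:
        for q in fit_pair(P[:,:2],(512.7,-57.2,190),(503.7,-12.2,10)):print(q,inframe(k[0],q))
E
```

```text
2.6 [0.56246151 0.13845914 0.24646268] [-90.09034663   0.27551999  -0.45919905]
(array([503.27,  12.76,   9.32]), [40, 40, 40, 11], np.float64(0.57))
(array([503.42,  12.77,   9.29]), [40, 40, 40, 11], np.float64(0.48))
top (array([501.74,  12.81,   9.21]), [33, 34, 33, 31], np.float64(0.62))
[440.  94.] 2776 [np.float64(455.5), np.float64(318.5), np.float64(52.0), np.float64(0.0)]
[np.float64(515.0), np.float64(-58.0), np.float64(189.3), np.float64(0.0)] [  0.  -71.7 180. ]
[np.float64(505.8), np.float64(-11.1), np.float64(9.8), np.float64(0.0)] [ -1.5 -23.9   0.5]
[405. 217.] 2006 [np.float64(601.2), np.float64(298.9), np.float64(281.0), np.float64(0.0)]
```

View pics/w2.png

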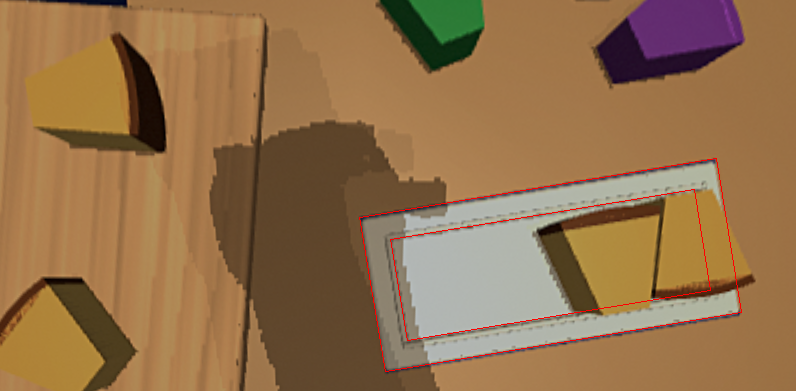

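The fit is clean. The red base outline matches the base, and in the keeper frame wedge a is at (0,-71.7) and b at (-1.5,-23.9) with its rind to +x. So c (yaw 281) goes at y=+24 with its rind to -x, and d at y=+70.5 with its rind to +x. Next I grip c nose to rind.

Run:
```python
from h import *
go((601.2,298.9,130,11),(601.2,298.9,26,11),(601.2,298.9,130,11))
```

```text
d [0.0394, 0.1178, 0.1606, -11.4464] rows 4.1
d [0.0, 0.104, 0.0, 0.0] rows 2.1
d [0.0, -0.104, 0.0, 0.0] rows 2.1
```

Emit:
move_arm:
  deltas:
    - [[0.008, 0.026, 0.036, -3], [0.018, 0.06, 0.08, -6], [0.03, 0.095, 0.125, -9], [0.037, 0.112, 0.152, -11], [0.039, 0.116, 0.16, -11.4]]

```text
time: 3.15
ee_pos: [0.5971, 0.3016, 0.1306]
tcp_rot: [-90.0, 0.3, 11.3]
wrist_force: [0.8, -0.3, -0.4]
opening: 0.0854
```

Emit:
move_arm:
  deltas:
    - [[0, 0, 0, 0], [0, 0, 0, 0]]

```text
time: 3.35
ee_pos: [0.599, 0.2982, 0.1363]
tcp_rot: [-90.0, -0.1, 11.0]
wrist_force: [-0.4, -0.1, 1.1]
opening: 0.0853
```

Run:
```python
from h import *
from workcell import *
o=get_obs();print(o['time'],o['ee_pos'],o['tcp_rot'])
go((601.2,298.9,26,11))
```

```text
3.35 [0.59898707 0.29822037 0.13634467] [-8.99913976e+01 -8.04894666e-02  1.09964258e+01]
d [0.0023, 0.1103, 0.0002, -0.0036] rows 2.2
```

Emit:
move_arm:
  deltas:
    - [[0.002, 0.035, 0, 0], [0.002, 0.07, 0, 0], [0.002, 0.095, 0, 0], [0.002, 0.11, 0, 0], [0.002, 0.11, 0, 0]]

```text
time: 3.85
ee_pos: [0.6006, 0.2979, 0.0242]
tcp_rot: [-90.0, 0.1, 11.0]
wrist_force: [-0.9, 0.0, 0.4]
opening: 0.0855
```

Emit:
move_arm:
  deltas:
    - [[0, 0, 0, 0], [0, 0, 0, 0], [0, 0, 0, 0], [0, 0, 0, 0], [0, 0, 0, 0]]
  claw: 0.04
  newtons: 40

```text
time: 4.35
ee_pos: [0.6031, 0.2996, 0.0289]
tcp_rot: [-90.0, -0.3, 11.0]
wrist_force: [-1.2, -2.8, 13.4]
opening: 0.0402
```

Emit:
move_arm:
  deltas:
    - [[0, 0, 0, 0], [0, 0, 0, 0], [0, 0, 0, 0], [0, 0, 0, 0], [0, 0, 0, 0]]

```text
time: 4.85
ee_pos: [0.6032, 0.2996, 0.029]
tcp_rot: [-90.0, -0.3, 11.0]
wrist_force: [-0.9, -3.4, 14.6]
opening: 0.0402
```

Run:
```python
from h import *
from workcell import *
o=get_obs();print(o['time'],o['ee_pos'],o['tcp_rot'],o['opening'],o['wrist_force'])
c=camera('wrist');cv2.imwrite('pics/g1.png',c['color'][::1,100:460])
```

```text
4.85 [0.60317548 0.29958425 0.02896417] [-89.95968766  -0.34247151  11.00182489] 0.0401872471811177 [-0.91355426 -3.39232125 14.58797116]
```

View pics/g1.png

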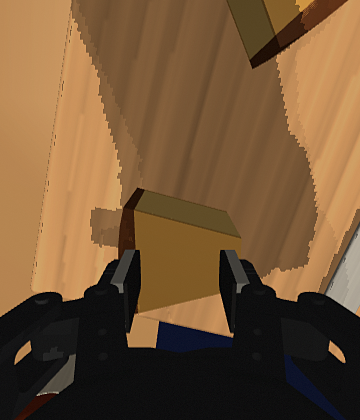

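The wedge is between the pads, but an opening of 40 mm and a 14 N upward force don't match a 62 mm grip. I'll check the depth before going on.

Run:
```python
from h import *
from workcell import *
c=camera('wrist');P=cloud(c)
for (u,v) in((215,250),(285,250),(285,300),(330,230),(280,200),(225,290),(335,290),(225,265),(225,230),(335,265),(285,315),(280,100),(240,195),(330,215)):print((u-100,v),P[v,u].round(3))
o=get_obs();print(o['opening'],o['joint_efforts'].round(2))
for P,ce,n in blobs(c,.05,.09,(.5,.7,.2,.4),300):
    print(ce.round(),n,np.percentile(P[:,2],[5,50,95]).round(4),fit(P[:,:2]))
```

```text
(115, 250) [0.622 0.259 0.018]
(185, 250) [0.593 0.301 0.068]
(185, 300) [0.621 0.306 0.068]
(230, 230) [0.581 0.322 0.06 ]
(180, 200) [0.579 0.295 0.021]
(125, 290) [0.598 0.278 0.105]
(235, 290) [0.59  0.319 0.105]
(125, 265) [0.596 0.274 0.089]
(125, 230) [0.588 0.27  0.068]
(235, 265) [0.587 0.321 0.088]
(185, 315) [0.664 0.316 0.017]
(180, 100) [0.52  0.284 0.017]
(140, 195) [0.577 0.271 0.035]
(230, 215) [0.584 0.33  0.018]
0.03991648839413984 [ 1.440e+00 -6.086e+01  4.059e+01 -9.600e-01  6.800e-01 -3.000e-02]
[275. 256.] 10143 [0.0588 0.0676 0.0841] [np.float64(597.6), np.float64(299.9), np.float64(291.3), np.float64(2.03)]
```

Run:
```python
from h import *
from workcell import *
c=camera('scene');np.savez('s2.npz',**c)
cv2.imwrite('pics/s2.png',cv2.resize(c['color'][170:330,330:490],None,fx=4,fy=4,interpolation=2)[:600])
c=camera('wrist');P=cloud(c)
for u in (222,232,240,330,338):print(u,[tuple((P[v,u]*1000).round().tolist()) for v in range(240,300,6)])
```

```text
222 [(594.0, 269.0, 67.0), (597.0, 269.0, 68.0), (600.0, 270.0, 67.0), (596.0, 272.0, 82.0), (596.0, 273.0, 88.0), (596.0, 274.0, 93.0), (596.0, 275.0, 99.0), (596.0, 276.0, 104.0), (597.0, 276.0, 105.0), (599.0, 277.0, 107.0)]
232 [(593.0, 274.0, 67.0), (596.0, 274.0, 68.0), (596.0, 275.0, 74.0), (596.0, 276.0, 81.0), (596.0, 277.0, 87.0), (596.0, 278.0, 93.0), (599.0, 278.0, 92.0), (601.0, 279.0, 93.0), (603.0, 279.0, 95.0), (605.0, 280.0, 96.0)]
240 [(592.0, 278.0, 67.0), (595.0, 278.0, 68.0), (599.0, 279.0, 67.0), (602.0, 279.0, 66.0), (605.0, 280.0, 67.0), (608.0, 280.0, 69.0), (611.0, 281.0, 69.0), (613.0, 281.0, 71.0), (616.0, 282.0, 71.0), (622.0, 282.0, 67.0)]
330 [(583.0, 321.0, 68.0), (586.0, 322.0, 68.0), (587.0, 321.0, 75.0), (587.0, 320.0, 81.0), (587.0, 319.0, 88.0), (587.0, 318.0, 94.0), (587.0, 317.0, 100.0), (590.0, 318.0, 100.0), (592.0, 318.0, 100.0), (594.0, 319.0, 101.0)]
338 [(583.0, 326.0, 67.0), (586.0, 326.0, 68.0), (589.0, 327.0, 67.0), (587.0, 324.0, 81.0), (587.0, 323.0, 87.0), (587.0, 322.0, 93.0), (587.0, 320.0, 100.0), (587.0, 320.0, 103.0), (589.0, 320.0, 104.0), (591.0, 320.0, 106.0)]
```

View pics/s2.png

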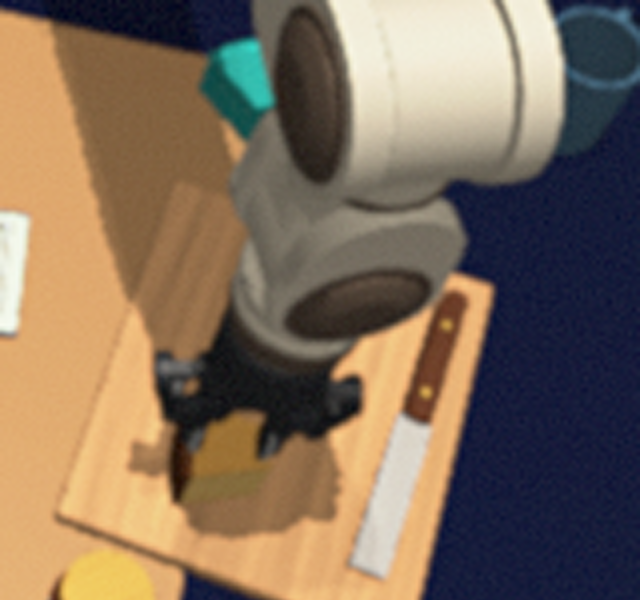

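The scene view at (220,450) shows the wedge standing flat with both pads apparently inside its ends, about 10 mm each side. I'll test by easing the grip force.

Emit:
move_arm:
  deltas:
    - [[0, 0, 0, 0], [0, 0, 0, 0], [0, 0, 0, 0]]
  claw: 0.04
  newtons: 20

```text
time: 5.35
ee_pos: [0.6032, 0.2996, 0.0289]
tcp_rot: [-90.0, -0.3, 11.0]
wrist_force: [-0.3, -2.6, 12.6]
opening: 0.0403
```

Emit:
move_arm:
  deltas:
    - [[0, 0, 0, 0], [0, 0, 0, 0], [0, 0, 0, 0]]
  claw: 0.056

```text
time: 5.65
ee_pos: [0.6019, 0.2995, 0.0262]
tcp_rot: [-90.0, -0.1, 11.0]
wrist_force: [-0.1, -0.2, 6.6]
opening: 0.0559
```

Emit:
move_arm:
  deltas:
    - [[0, 0, 0, 0], [0, 0, 0, 0], [0, 0, 0, 0]]
  claw: 0.085

```text
time: 5.95
ee_pos: [0.601, 0.2991, 0.0244]
tcp_rot: [-90.0, 0.0, 11.0]
wrist_force: [0.3, 0.4, 0.3]
opening: 0.085
```

Run:
```python
from h import *
from workcell import *
o=get_obs();print(o['time'],o['ee_pos'],o['tcp_rot'],o['wrist_force'])
c=camera('wrist');cv2.imwrite('pics/g2.png',c['color'][:,100:460])
P=cloud(c);m=(abs(P[...,2]-.068)<.004)&(abs(P[...,0]-.6)<.045)&(abs(P[...,1]-.3)<.05);print(m.sum(),fit(P[m][:,:2]))
for u in range(180,240,8):print(u,[tuple((P[v,u]*1000).round().tolist()) for v in range(240,300,12)])
```

```text
5.95 [0.60102557 0.29913309 0.02436557] [-9.00073568e+01  3.16828378e-02  1.10300062e+01] [0.25769699 0.42133566 0.33813583]
10307 [np.float64(601.1), np.float64(299.3), np.float64(280.9), np.float64(0.0)]
180 [(615.0, 236.0, 19.0), (624.0, 237.0, 18.0), (598.0, 255.0, 84.0), (602.0, 256.0, 87.0), (606.0, 257.0, 89.0)]
188 [(615.0, 241.0, 17.0), (623.0, 242.0, 17.0), (602.0, 256.0, 75.0), (607.0, 257.0, 76.0), (612.0, 258.0, 79.0)]
196 [(614.0, 246.0, 17.0), (622.0, 247.0, 17.0), (631.0, 248.0, 17.0), (640.0, 249.0, 18.0), (649.0, 250.0, 17.0)]
204 [(613.0, 251.0, 17.0), (621.0, 252.0, 17.0), (630.0, 253.0, 18.0), (639.0, 254.0, 18.0), (647.0, 256.0, 18.0)]
212 [(612.0, 256.0, 17.0), (620.0, 258.0, 18.0), (629.0, 259.0, 17.0), (638.0, 260.0, 17.0), (648.0, 261.0, 16.0)]
220 [(590.0, 268.0, 68.0), (596.0, 269.0, 68.0), (602.0, 270.0, 69.0), (609.0, 271.0, 68.0), (616.0, 272.0, 67.0)]
228 [(590.0, 272.0, 67.0), (596.0, 273.0, 66.0), (601.0, 274.0, 69.0), (608.0, 275.0, 68.0), (615.0, 276.0, 68.0)]
236 [(589.0, 276.0, 67.0), (595.0, 277.0, 67.0), (601.0, 278.0, 68.0), (607.0, 279.0, 69.0), (614.0, 280.0, 68.0)]
```

View pics/g2.png

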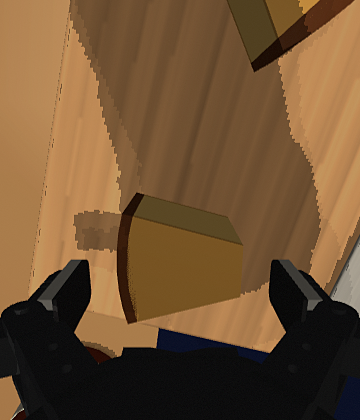

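The wedge has not moved: the fit is again (601.1,299.3,280.9). The open finger ends, at (88,262) and (272,262), look to be just above the wedge's top, so the real tips may be higher than the reported TCP. I'll measure the tip heights.

Run:
```python
from h import *
from workcell import *
c=camera('wrist');P=cloud(c);R=np.asarray(c['range_z'])
o=get_obs();print(o['q'],o['ee_pos'],'cam',c['T'][:3,3])
m=(P[...,2]>.03)&(P[...,2]<.16)
for a,b in((100,205),(340,460)):
    s=m[:,a:b]&(np.abs(P[:,a:b,0]-.601)<.06);q=P[:,a:b][s];d=R[:,a:b][s]
    z=q[:,2]; print(a,len(z),np.percentile(z,[0,1,5,20]).round(4));i=np.argsort(z)[:40];print(np.median(q[i],0).round(3))
for v in range(256,276,3):print(v,[int(P[v,u,2]*1000) for u in range(172,196,3)])
for n in('scene',):
    c=camera(n);P=cloud(c);s=(abs(P[...,0]-.6)<.06)&(abs(P[...,1]-.3)<.075)&(P[...,2]>.022)
    C=np.asarray(c['color']).max(-1)<70;s&=C
    print(n,s.sum(),np.percentile(P[s][:,2],[1,5,10,30]).round(3));i=np.argsort(P[s][:,2])[:12];print((P[s][i]*1000).round().tolist())
```

```text
[ 2.64567568e+01  2.16380156e+01  1.11221464e+01  7.95122904e+01
 -3.83605099e-04  1.54293234e+01] [0.60104442 0.2991011  0.02440507] cam [0.53413018 0.28628926 0.20418319]
100 11004 [0.0742 0.0786 0.0869 0.1092]
[0.608 0.257 0.075]
340 11752 [0.0614 0.075  0.0856 0.1099]
[0.587 0.327 0.067]
256 [17, 17, 17, 18, 18, 17, 17, 16]
259 [17, 16, 18, 17, 17, 16, 18, 18]Traceback (most recent call last):
  File "<stdin>", line 9, in <module>
ValueError: cannot convert float NaN to integer
```

Both finger tips measure z≈0.074 in depth while the reported TCP is 0.024, so open tips sit about 50 mm above the reported TCP, against the stated 13 mm. I'll descend in small steps and watch the force.

Emit:
move_arm:
  deltas:
    - [[0, 0.005, 0, 0], [0, 0.01, 0, 0], [0, 0.014, 0, 0], [0, 0.014, 0, 0]]

```text
time: 6.45
ee_pos: [0.6006, 0.2989, 0.0095]
tcp_rot: [-90.0, 0.1, 11.0]
wrist_force: [0.1, -0.4, -0.0]
opening: 0.085
```

Emit:
move_arm:
  deltas:
    - [[0, 0.003, 0, 0], [0, 0.006, 0, 0], [0, 0.006, 0, 0]]

```text
time: 6.75
ee_pos: [0.601, 0.299, 0.0042]
tcp_rot: [-90.0, 0.0, 11.0]
wrist_force: [-0.8, -0.7, 0.1]
opening: 0.085
```

Run:
```python
from h import *
from workcell import *
o=get_obs();print(o['time'],o['ee_pos'],o['wrist_force'])
c=camera('wrist');P=cloud(c);cv2.imwrite('pics/g3.png',c['color'][:,100:460])
m=(P[...,2]>.03)&(P[...,2]<.16)
for a,b in((100,205),(350,460)):
    s=m[:,a:b]&(np.abs(P[:,a:b,0]-.601)<.06);z=P[:,a:b][s][:,2];print(a,len(z),np.percentile(z,[0,.5,2,5]).round(4))
```

```text
6.75 [0.60096534 0.29904323 0.00416527] [-0.84513363 -0.72396806  0.1445515 ]
100 11935 [0.0537 0.0568 0.0611 0.0673]
350 12338 [0.0537 0.0569 0.0613 0.0672]
```

View pics/g3.png

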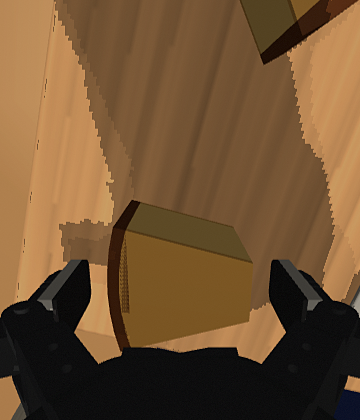

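No contact, and the tips are now at 0.054, straddling the wedge at rows 260–350. That confirms the offset of about 49.5 mm, so I go 17 mm lower and close.

Emit:
move_arm:
  deltas:
    - [[0, 0.006, 0, 0], [0, 0.012, 0, 0], [0, 0.017, 0, 0], [0, 0.017, 0, 0]]

```text
time: 7.2
ee_pos: [0.6006, 0.2988, -0.0136]
tcp_rot: [-90.0, 0.1, 11.0]
wrist_force: [-0.9, 0.8, -0.4]
opening: 0.0847
```

Emit:
move_arm:
  deltas:
    - [[0, 0, 0, 0], [0, 0, 0, 0], [0, 0, 0, 0], [0, 0, 0, 0], [0, 0, 0, 0]]
  claw: 0.045
  newtons: 40

```text
time: 7.7
ee_pos: [0.6014, 0.2992, -0.012]
tcp_rot: [-90.0, -0.0, 11.0]
wrist_force: [-0.4, -1.3, 2.3]
opening: 0.0614
```

Run:
```python
from h import *
from workcell import *
o=get_obs();print(o['time'],o['ee_pos'],o['tcp_rot'],o['opening'])
c=camera('wrist');P=cloud(c)
m=(abs(P[...,2]-.068)<.004)&(abs(P[...,0]-.6)<.045)&(abs(P[...,1]-.3)<.05);print(m.sum(),fit(P[m][:,:2]))
```

```text
7.7 [ 0.60139369  0.29924013 -0.01196736] [-8.99942911e+01 -3.24356578e-02  1.10244504e+01] 0.06144545675425445
15358 [np.float64(598.0), np.float64(298.2), np.float64(275.1), np.float64(1.13)]
```

Gripped at 61.4 mm. I'll lift and carry it.

Emit:
move_arm:
  deltas:
    - [[0, -0.01, 0, 0], [0, -0.03, 0, 0], [0, -0.055, 0, 0], [0, -0.075, 0, 0], [0, -0.082, 0, 0]]

```text
time: 8.25
ee_pos: [0.602, 0.2996, 0.0725]
tcp_rot: [-89.9, -0.2, 11.0]
wrist_force: [0.3, 0.1, -1.4]
opening: 0.0615
```

Run:
```python
from h import *
from workcell import *
o=get_obs();print(o['time'],o['ee_pos'],o['tcp_rot'],o['opening'],o['wrist_force'])
c=camera('wrist');P=cloud(c)-o['ee_pos'];a=np.radians(o['tcp_rot'][2])
L=np.stack([np.cos(a)*P[...,0]+np.sin(a)*P[...,1],P[...,2],-np.sin(a)*P[...,0]+np.cos(a)*P[...,1]],-1)
for v in(205,225,250,270,290,310,330,350):print(v,[tuple((L[v,u]*1000).round().tolist()) for u in(240,280,320)])
go((550,168,70,-34.8),(499.5,36.5,70,-80.7),(499.5,36.5,-21,-80.7))
```

```text
8.25 [0.60202085 0.29957488 0.07254925] [-89.94939711  -0.17170215  11.02326957] 0.061509932216104415 [ 0.27149676  0.07108148 -1.43654034]
205 [(-9.0, -56.0, -31.0), (-9.0, -55.0, 1.0), (-9.0, -55.0, 33.0)]
225 [(-28.0, 54.0, -17.0), (-23.0, 38.0, 0.0), (8.0, -55.0, 33.0)]
250 [(-27.0, 79.0, -14.0), (-23.0, 70.0, 0.0), (-18.0, 59.0, 18.0)]
270 [(-19.0, 80.0, -14.0), (-19.0, 80.0, 0.0), (nan, nan, nan)]
290 [(-11.0, 79.0, -14.0), (-11.0, 79.0, 0.0), (-11.0, 80.0, 15.0)]
310 [(-3.0, 81.0, -15.0), (-2.0, 79.0, 0.0), (-3.0, 80.0, 15.0)]
330 [(7.0, 79.0, -15.0), (6.0, 80.0, 0.0), (7.0, 79.0, 16.0)]
350 [(-11.0, 112.0, -10.0), (16.0, 79.0, 0.0), (-11.0, 111.0, 11.0)]
d [-0.0762, 0.0024, -0.1192, 45.8249] rows 5.3
d [0.0336, -0.0, -0.1368, 45.9] rows 5.3
d [0.0, 0.091, 0.0, -0.0] rows 1.8
```

Emit:
move_arm:
  deltas:
    - [[-0.015, 0, -0.024, 8], [-0.03, 0, -0.048, 16], [-0.046, 0.001, -0.072, 24], [-0.061, 0.002, -0.095, 32], [-0.076, 0.002, -0.119, 40]]

```text
time: 8.8
ee_pos: [0.5481, 0.1667, 0.0662]
tcp_rot: [-90.1, 0.1, -29.3]
wrist_force: [0.3, 0.7, -1.1]
opening: 0.0613
```

Emit:
move_arm:
  deltas:
    - [[0.003, 0, -0.028, 8], [0.007, 0, -0.056, 16], [0.011, 0, -0.085, 24], [0.015, 0, -0.113, 32], [0.019, 0, -0.139, 40]]

```text
time: 9.3
ee_pos: [0.4974, 0.0359, 0.0666]
tcp_rot: [-90.1, 0.0, -69.3]
wrist_force: [0.8, -0.7, -1.4]
opening: 0.0616
```

Emit:
move_arm:
  deltas:
    - [[0, 0, 0, 6], [0, 0, 0, 11.7], [0, 0, 0, 11.7], [0, 0, 0, 11.7]]

```text
time: 9.7
ee_pos: [0.4982, 0.037, 0.067]
tcp_rot: [-90.1, 0.0, -80.5]
wrist_force: [0.4, 0.8, -2.0]
opening: 0.0611
```

Run:
```python
from h import *
from workcell import *
o=get_obs();print(o['time'],o['ee_pos'],o['tcp_rot'],o['opening'],o['wrist_force'])
c=camera('wrist');P=cloud(c)*1000
# keeper wedges b: find gap in the keeper frame between held wedge and b
k=np.array([503.4,12.8,9.3]);r=np.radians(9.3);d=P[...,:2]-k[:2]
K=np.stack([np.cos(r)*d[...,0]+np.sin(r)*d[...,1],-np.sin(r)*d[...,0]+np.cos(r)*d[...,1],P[...,2]],-1)
m=(abs(K[...,2]-58)<3)&(abs(K[...,0])<50)&(abs(K[...,1])<110);print('at 58',m.sum(),np.percentile(K[m],[1,99],0).round(1) if m.sum() else '')
m=(K[...,2]>140)&(K[...,2]<160)&(abs(K[...,0])<50)&(abs(K[...,1]-24)<45)
print('held',m.sum(),np.percentile(K[m],[1,50,99],0).round(1))
h=(K[m]/1000);print(fit(h[::3,:2]))
go((499.5,36.5,-10,-80.7))
```

```text
9.7 [0.4982241  0.03703616 0.0669905 ] [-9.00626021e+01  8.21326150e-03 -8.05052517e+01] 0.06110824139392384 [ 0.37708661  0.75551047 -1.9595021 ]
at 58 0 
held 17519 [[-45.3   9.3 140.9]
 [ -4.5  32.3 146.6]
 [ 46.5  52.5 159.2]]
[np.float64(-1.5), np.float64(27.8), np.float64(168.8), np.float64(11.54)]
d [0.0008, 0.0771, 0.001, 0.191] rows 1.5
```

Emit:
move_arm:
  deltas:
    - [[0.001, 0.025, 0.001, 0.2], [0.001, 0.05, 0.001, 0.2], [0.001, 0.07, 0.001, 0.2], [0.001, 0.077, 0.001, 0.2], [0.001, 0.077, 0.001, 0.2]]

```text
time: 10.25
ee_pos: [0.499, 0.0363, -0.0102]
tcp_rot: [-90.1, 0.0, -80.8]
wrist_force: [-0.7, 0.1, -1.1]
opening: 0.0611
```

Run:
```python
from h import *
from workcell import *
o=get_obs();print(o['time'],o['ee_pos'],o['tcp_rot'],o['opening'],o['wrist_force'])
c=camera('wrist');P=cloud(c)*1000
r=np.radians(9.3);d=P[...,:2]-[503.4,12.8]
K=np.stack([np.cos(r)*d[...,0]+np.sin(r)*d[...,1],-np.sin(r)*d[...,0]+np.cos(r)*d[...,1],P[...,2]],-1)
C=np.asarray(c['color']);yel=C[...,2].astype(int)-C[...,0]>60
t=o['ee_pos'][2]*1000+80
m=(abs(K[...,2]-t)<4)&yel&(abs(K[...,0])<40)&(abs(K[...,1]-24)<33);print('held',m.sum(),fit(K[m][::4,:2]/1000))
O=C[:,100:460];cv2.imwrite('pics/p1.png',O)
```

```text
10.25 [ 0.49901486  0.03627615 -0.01019259] [-9.01140003e+01  1.02343115e-02 -8.07953800e+01] 0.06105608176368874 [-0.70085371  0.12232249 -1.07360638]
held 12712 [np.float64(1.0), np.float64(26.9), np.float64(174.4), np.float64(1.04)]
```

View pics/p1.png

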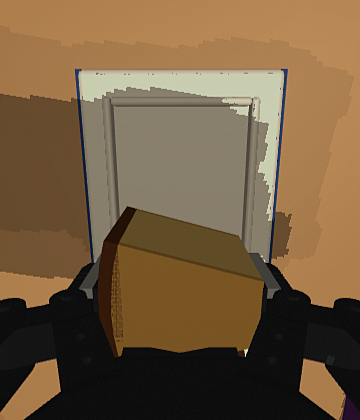

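The held wedge (100–265, 205–355) is just above the rim and square to it, with its rind to -x. I'll lower the last 12 mm gently.

Emit:
move_arm:
  deltas:
    - [[0, 0.003, 0, 0], [0, 0.006, 0, 0], [0, 0.009, 0, 0], [0, 0.011, 0, 0], [0, 0.011, 0, 0]]

```text
time: 10.8
ee_pos: [0.4996, 0.0362, -0.0206]
tcp_rot: [-90.0, 0.0, -80.9]
wrist_force: [0.3, 1.1, -0.9]
opening: 0.0616
```

Emit:
move_arm:
  deltas:
    - [[0, 0.001, 0, 0], [0, 0.001, 0, 0]]

```text
time: 11.0
ee_pos: [0.4998, 0.0362, -0.0213]
tcp_rot: [-90.0, -0.0, -80.9]
wrist_force: [0.1, -0.4, -1.9]
opening: 0.0614
```

Emit:
move_arm:
  deltas:
    - [[0, 0.001, 0, 0], [0, 0.001, 0, 0], [0, 0.001, 0, 0]]

```text
time: 11.3
ee_pos: [0.5, 0.0362, -0.022]
tcp_rot: [-90.0, -0.0, -80.9]
wrist_force: [-1.2, -0.1, 2.7]
opening: 0.0614
```

Emit:
move_arm:
  deltas:
    - [[0, 0.001, 0, 0], [0, 0.001, 0, 0], [0, 0.001, 0, 0]]

```text
time: 11.6
ee_pos: [0.5, 0.0362, -0.022]
tcp_rot: [-89.9, -0.0, -80.9]
wrist_force: [-4.3, 0.3, 11.8]
opening: 0.0613
```

Contact at the expected floor height, so I release and lift.

Emit:
move_arm:
  deltas:
    - [[0, 0, 0, 0], [0, 0, 0, 0], [0, 0, 0, 0]]
  claw: 0.085

```text
time: 11.9
ee_pos: [0.4998, 0.0362, -0.0235]
tcp_rot: [-90.0, 0.0, -80.9]
wrist_force: [-0.2, 0.3, -0.2]
opening: 0.085
```

Emit:
move_arm:
  deltas:
    - [[0, -0.02, 0, 0], [0, -0.05, 0, 0], [0, -0.09, 0, 0], [0, -0.13, 0, 0], [0, -0.17, 0, 0]]

```text
time: 12.4
ee_pos: [0.4995, 0.0361, 0.1481]
tcp_rot: [-90.0, 0.0, -80.9]
wrist_force: [1.0, 0.0, 0.4]
opening: 0.0853
```

Run:
```python
from h import *
from workcell import *
o=get_obs();print(o['time'],o['ee_pos'],o['tcp_rot'],o['opening'],o['wrist_force'])
go((500,110,200,-60),(500,200,200,-37.9),(455.5,318.5,70,-37.9))
```

```text
12.4 [0.49954351 0.03614756 0.14810767] [-9.00058670e+01  1.52503669e-03 -8.08773310e+01] 0.08529615094337767 [0.97705294 0.04166763 0.40443576]
d [-0.0728, -0.0519, 0.0122, -20.8773] rows 2.4
d [-0.0779, 0.0, 0.045, -22.1] rows 2.6
d [-0.1079, 0.13, 0.0662, -0.0] rows 3.6
```

Emit:
move_arm:
  deltas:
    - [[0.025, -0.04, 0, 0], [0.055, -0.08, 0, 0], [0.057, -0.092, 0, 0], [0.057, -0.092, 0, 0]]

```text
time: 12.8
ee_pos: [0.5098, -0.0208, 0.2405]
tcp_rot: [-89.8, -0.0, -81.0]
wrist_force: [0.0, 0.7, 0.2]
opening: 0.0847
```

```bash
cat >> h.py <<'E'
def row(c,n,k=(503.4,12.8,9.3),zt=58):
    "n wedges in the keeper, alternating; joint nearest-polygon fit, in the keeper frame (mm)"
    P=cloud(c)*1000;r=np.radians(k[2]);d=P[...,:2]-k[:2]
    X=np.cos(r)*d[...,0]+np.sin(r)*d[...,1];Y=-np.sin(r)*d[...,0]+np.cos(r)*d[...,1]
    m=(abs(P[...,2]-zt)<4)&(abs(X)<45)&(abs(Y)<115);p=np.c_[X[m],Y[m]][::2]
    q=[[0,y,a] for y,a in((-71.7,180),(-23.9,0),(24,180),(70.5,0))][:n]
    for _ in range(3):
        D=[]
        for x,y,a,*_r in q:
            co,s=np.cos(np.radians(a)),np.sin(np.radians(a));l=((p-[x,y])@np.array([[co,-s],[s,co]])).astype('f4')
            D.append([cv2.pointPolygonTest(POLY,(float(u),float(v)),True) for u,v in l])
        i=np.argmax(D,0);q=[fit(p[i==j]/1000) for j in range(n)]
    return [[float(v) for v in a] for a in q],float(np.median(P[...,2][m]).round(1))
E
python3 - <<'E'
from h import *
from workcell import *
o=get_obs();print(o['time'],o['ee_pos'],o['tcp_rot'])
c=camera('wrist');np.savez('w3.npz',**c)
print(keeper(c,503.4,12.8,9.3));print(row(c,3))
O=ortho(c,.058,.40,.60,-.15,.17,2);cv2.imwrite('pics/w3.png',O)
go((500,150,150,-45),(455.5,318.5,70,-37.9))
E
```

```text
12.8 [ 0.50978494 -0.0208488   0.24054392] [-8.98175370e+01 -3.65190987e-02 -8.09563699e+01]
(array([502.66,  12.08,   9.28]), [40, 40, 40, 26], np.float64(0.91))
([[-0.5, -71.8, 180.9, 0.01], [-1.7, -24.4, 359.9, 0.01], [-0.0, 23.4, 179.7, 0.01]], 57.6)
d [-0.1696, 0.0888, 0.0177, -35.9189] rows 4.2
d [-0.1506, 0.08, 0.0877, -7.1] rows 3.8
```

View pics/w3.png

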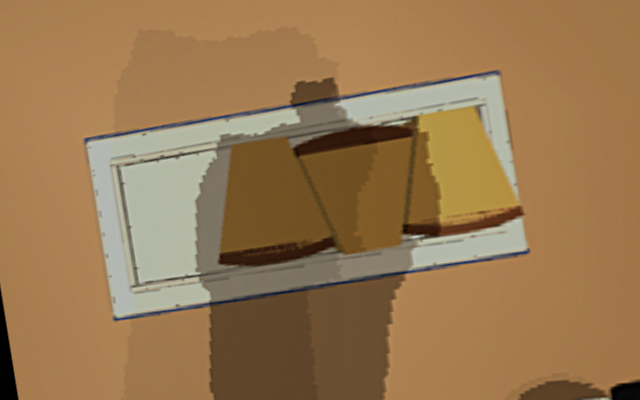

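The row is clean. Wedge c is at keeper (0.0, 23.4), 179.7°, flat, between (220,140) and (335,265). Wedge d goes at y=70.2; now to fetch it.

Emit:
move_arm:
  deltas:
    - [[-0.034, 0.015, 0.004, -7.2], [-0.068, 0.03, 0.007, -14.4], [-0.102, 0.05, 0.011, -21.5], [-0.136, 0.07, 0.014, -28.7], [-0.17, 0.089, 0.018, -35.9]]

```text
time: 13.35
ee_pos: [0.4981, 0.1523, 0.1469]
tcp_rot: [-90.1, 0.1, -44.6]
wrist_force: [1.6, 0.2, -0.2]
opening: 0.0848
```

Emit:
move_arm:
  deltas:
    - [[-0.035, 0.015, 0.02, -2], [-0.07, 0.035, 0.04, -4], [-0.11, 0.06, 0.065, -6], [-0.14, 0.075, 0.082, -7], [-0.151, 0.08, 0.088, -7.1]]

```text
time: 13.85
ee_pos: [0.4516, 0.3217, 0.0654]
tcp_rot: [-90.3, 0.1, -37.6]
wrist_force: [-0.1, -0.5, -0.8]
opening: 0.0852
```

Emit:
move_arm:
  deltas:
    - [[0, 0, 0, 0], [0, 0, 0, 0], [0, 0, 0, 0]]

```text
time: 14.15
ee_pos: [0.4555, 0.3187, 0.0702]
tcp_rot: [-90.0, -0.0, -37.9]
wrist_force: [-0.7, -1.2, 0.2]
opening: 0.0848
```

Run:
```python
from h import *
from workcell import *
o=get_obs();print(o['time'],o['ee_pos'],o['tcp_rot'])
c=camera('wrist');P=cloud(c);C=np.asarray(c['color']);yel=C[...,2].astype(int)-C[...,0]>60
m=(abs(P[...,2]-.068)<.004)&yel&(abs(P[...,0]-.4555)<.045)&(abs(P[...,1]-.3185)<.045);print(m.sum(),fit(P[m][::2,:2]))
go((455.5,318.5,-13,-37.9))
```

```text
14.15 [0.45550021 0.31871122 0.07019791] [-8.99689934e+01 -2.08882091e-02 -3.79471680e+01]
5327 [np.float64(453.8), np.float64(315.6), np.float64(54.7), np.float64(0.35)]
d [-0.0, 0.0833, -0.0003, -0.0651] rows 1.7
```

Emit:
move_arm:
  deltas:
    - [[0, 0.025, 0, 0], [0, 0.05, 0, 0], [0, 0.07, 0, 0], [0, 0.082, 0, 0], [0, 0.082, 0, 0]]

```text
time: 14.7
ee_pos: [0.4546, 0.3185, -0.0135]
tcp_rot: [-90.1, 0.0, -37.9]
wrist_force: [0.8, 0.4, 0.3]
opening: 0.0847
```

Emit:
move_arm:
  deltas:
    - [[0, 0, 0, 0], [0, 0, 0, 0], [0, 0, 0, 0], [0, 0, 0, 0], [0, 0, 0, 0]]
  claw: 0.045
  newtons: 40

```text
time: 15.2
ee_pos: [0.4559, 0.32, -0.0107]
tcp_rot: [-89.9, -0.1, -37.9]
wrist_force: [-0.1, -1.9, 7.0]
opening: 0.0609
```

Emit:
move_arm:
  deltas:
    - [[0, -0.01, 0, 0], [0, -0.03, 0, 0], [0, -0.055, 0, 0], [0, -0.075, 0, 0], [0, -0.082, 0, 0]]

```text
time: 15.7
ee_pos: [0.4559, 0.3203, 0.0726]
tcp_rot: [-89.8, -0.1, -37.9]
wrist_force: [0.6, 0.6, -1.6]
opening: 0.0613
```

Run:
```python
from h import *
from workcell import *
o=get_obs();print(o['time'],o['ee_pos'],o['tcp_rot'],o['opening'])
go((474,200,75,-59),(492.1,82.1,75,-80.7))
```

```text
15.7 [0.45591049 0.32029787 0.07257863] [-8.98087128e+01 -5.23625765e-02 -3.78713563e+01] 0.06131706144574883
d [0.0881, -0.0024, -0.0839, 21.1286] rows 2.5
d [0.1104, -0.0, -0.0452, 21.7] rows 2.5
```

Emit:
move_arm:
  deltas:
    - [[0.018, 0, -0.017, 4], [0.036, 0, -0.034, 9], [0.054, 0, -0.051, 13.5], [0.072, 0, -0.068, 18], [0.088, -0.002, -0.084, 21.1]]

```text
time: 16.2
ee_pos: [0.4726, 0.1981, 0.0711]
tcp_rot: [-90.1, 0.0, -59.1]
wrist_force: [-0.2, -0.5, -1.5]
opening: 0.0611
```

Emit:
move_arm:
  deltas:
    - [[0.022, 0, -0.009, 4.5], [0.045, 0, -0.018, 9], [0.07, 0, -0.028, 14], [0.095, 0, -0.039, 19], [0.11, 0, -0.045, 21.7]]

```text
time: 16.7
ee_pos: [0.4908, 0.0802, 0.0713]
tcp_rot: [-90.0, -0.0, -80.9]
wrist_force: [0.0, -0.4, -0.9]
opening: 0.0613
```

Emit:
move_arm:
  deltas:
    - [[0, 0, 0, 0], [0, 0, 0, 0], [0, 0, 0, 0]]

```text
time: 17.0
ee_pos: [0.4909, 0.0824, 0.0715]
tcp_rot: [-90.0, 0.0, -80.6]
wrist_force: [0.1, 0.1, -1.1]
opening: 0.0614
```

Run:
```python
from h import *
from workcell import *
o=get_obs();print(o['time'],o['ee_pos'],o['tcp_rot'],o['opening'])
go((492.0,82.4,-10,-80.8))
```

```text
17.0 [0.49085525 0.08244664 0.07149044] [-9.00183059e+01  1.30118412e-02 -8.05911923e+01] 0.061436231229623384
d [0.0002, 0.0815, 0.0011, 0.2088] rows 1.6
```

Emit:
move_arm:
  deltas:
    - [[0, 0.025, 0.001, 0.2], [0, 0.05, 0.001, 0.2], [0, 0.072, 0.001, 0.2], [0, 0.081, 0.001, 0.2], [0, 0.081, 0.001, 0.2]]

```text
time: 17.5
ee_pos: [0.491, 0.0824, -0.0104]
tcp_rot: [-90.1, 0.0, -80.8]
wrist_force: [-0.6, -0.5, -1.7]
opening: 0.0614
```

Emit:
move_arm:
  deltas:
    - [[0, 0.003, 0, 0], [0, 0.006, 0, 0], [0, 0.008, 0, 0], [0, 0.01, 0, 0], [0, 0.01, 0, 0]]

```text
time: 18.0
ee_pos: [0.492, 0.0819, -0.0194]
tcp_rot: [-90.0, 0.0, -80.9]
wrist_force: [0.2, -0.0, -1.7]
opening: 0.0611
```

Emit:
move_arm:
  deltas:
    - [[0, 0.001, 0, 0], [0, 0.001, 0, 0], [0, 0.002, 0, 0], [0, 0.002, 0, 0]]

```text
time: 18.4
ee_pos: [0.4921, 0.082, -0.0207]
tcp_rot: [-90.0, -0.0, -80.9]
wrist_force: [-2.8, -0.2, 4.6]
opening: 0.0612
```

Contact comes where it should (grip height on the board minus 10 mm). I release, lift, and go to the same viewing pose.

Emit:
move_arm:
  deltas:
    - [[0, 0, 0, 0], [0, 0, 0, 0], [0, 0, 0, 0]]
  claw: 0.085

```text
time: 18.7
ee_pos: [0.4921, 0.082, -0.0213]
tcp_rot: [-90.0, -0.0, -80.9]
wrist_force: [-0.1, -0.2, -0.1]
opening: 0.0853
```

Emit:
move_arm:
  deltas:
    - [[0, -0.02, 0, 0], [0, -0.05, 0, 0], [0, -0.09, 0, 0], [0, -0.13, 0, 0], [0.02, -0.17, 0, 0]]

```text
time: 19.2
ee_pos: [0.4949, 0.0632, 0.1502]
tcp_rot: [-90.0, 0.0, -80.8]
wrist_force: [1.0, -0.5, 0.5]
opening: 0.0846
```

Emit:
move_arm:
  deltas:
    - [[0.03, -0.03, 0, 0], [0.06, -0.06, 0, 0], [0.08, -0.09, 0, 0], [0.085, -0.092, 0, 0], [0.085, -0.092, 0, 0]]

```text
time: 19.7
ee_pos: [0.5092, -0.0223, 0.2409]
tcp_rot: [-89.9, -0.0, -81.0]
wrist_force: [-0.1, -0.1, 0.1]
opening: 0.0852
```

Run:
```python
from h import *
from workcell import *
o=get_obs();print(o['time'],o['ee_pos'],o['tcp_rot'])
c=camera('wrist');np.savez('w4.npz',**c)
print(keeper(c,503.4,12.8,9.3));print(row(c,4))
# cover from the first top picture: handle bar (z>.07) and body top
t=dict(np.load('top.npz'));P=cloud(t)
for lo,hi in((.072,.1),(.05,.066)):
    s=(P[...,2]>lo)&(P[...,2]<hi)&(abs(P[...,0]-.525)<.13)&(abs(P[...,1]+.352)<.085);print(s.sum(),rect(P[s][:,:2]),np.median(P[s][:,2]).round(3))
go((470,-140,280,-30),(470,-270,280,18.3))
```

```text
19.7 [ 0.50915988 -0.0223458   0.24091306] [-8.99423177e+01 -8.32994506e-03 -8.09571865e+01]
(array([502.79,  12.1 ,   9.21]), [40, 40, 40, 26], np.float64(0.94))
([[-0.7, -71.9, 179.7, 0.01], [-2.0, -24.4, 0.9, 0.01], [-0.2, 23.5, 179.4, 0.01], [-0.4, 69.1, 359.5, 0.0]], 57.7)
267 (array([ 527.6, -353.5]), array([92.4, 18.5]), 18.0) 0.089
2557 (array([ 528.4, -354. ]), array([224.7,  90.4]), 18.3) 0.058
d [0.1107, -0.04, -0.0569, -50.9135] rows 5.9
d [0.065, 0.0, -0.1126, -48.3] rows 5.6
```

All four wedges are in. In the keeper frame they sit at y = -71.9, -24.4, 23.5 and 69.1, alternating, within 1° of square and with tops at 57.7 mm, so they are flat. Now the cover, with a close measurement first.

Run:
```python
from h import *
go((499,-194,250,-121.3),(489,-366,250,-161.7))
```

```text
d [0.1686, -0.01, -0.0368, 40.3865] rows 4.7
d [0.1522, 0.0, 0.0808, 40.4] rows 4.7
```

Emit:
move_arm:
  deltas:
    - [[0.033, -0.002, -0.007, 8], [0.067, -0.004, -0.015, 16], [0.1, -0.006, -0.022, 24], [0.134, -0.008, -0.029, 32], [0.168, -0.01, -0.037, 40.4]]

```text
time: 20.25
ee_pos: [0.4984, -0.1936, 0.2492]
tcp_rot: [-90.1, -0.0, -121.5]
wrist_force: [0.8, 0.8, 0.3]
opening: 0.0849
```

Emit:
move_arm:
  deltas:
    - [[0.03, 0, 0.016, 8], [0.06, 0, 0.032, 16], [0.09, 0, 0.048, 24], [0.12, 0, 0.064, 32], [0.152, 0, 0.081, 40.4]]

```text
time: 20.75
ee_pos: [0.4891, -0.3654, 0.2492]
tcp_rot: [-90.1, -0.1, -161.9]
wrist_force: [0.7, 0.4, 0.6]
opening: 0.0853
```

Emit:
move_arm:
  deltas:
    - [[0, 0, 0, 0], [0, 0, 0, 0], [0, 0, 0, 0]]

```text
time: 21.05
ee_pos: [0.4893, -0.3641, 0.2501]
tcp_rot: [-90.1, -0.0, -161.5]
wrist_force: [-0.4, 0.6, -0.7]
opening: 0.0854
```

Run:
```python
from h import *
from workcell import *
o=get_obs();print(o['time'],o['ee_pos'],o['tcp_rot'])
c=camera('wrist');np.savez('w5.npz',**c);P=cloud(c)
for lo,hi in((.08,.1),(.05,.066),(.004,.066)):
    s=((P[...,2]>lo)&(P[...,2]<hi)&(abs(P[...,0]-.525)<.14)&(abs(P[...,1]+.352)<.1)).astype('u1')
    n,L,st,_=cv2.connectedComponentsWithStats(s);i=1+np.argmax(st[1:,4]);q=P[L==i]
    print(st[i,4],rect(q[:,:2]),np.median(q[:,2]).round(4))
O=ortho(c,.0575,.40,.66,-.48,-.22,2);cv2.imwrite('pics/w5.png',O)
```

```text
21.05 [ 0.48934009 -0.36406345  0.25005234] [-9.00677413e+01 -2.78355943e-02 -1.61532316e+02]
1313 (array([ 530. , -353.6]), array([92.5, 17.1]), 18.3) 0.0881
12539 (array([ 529.6, -353.3]), array([225.3,  88.3]), 18.2) 0.0567
12539 (array([ 529.6, -353.3]), array([225.3,  88.3]), 18.2) 0.0567
```

View pics/w5.png

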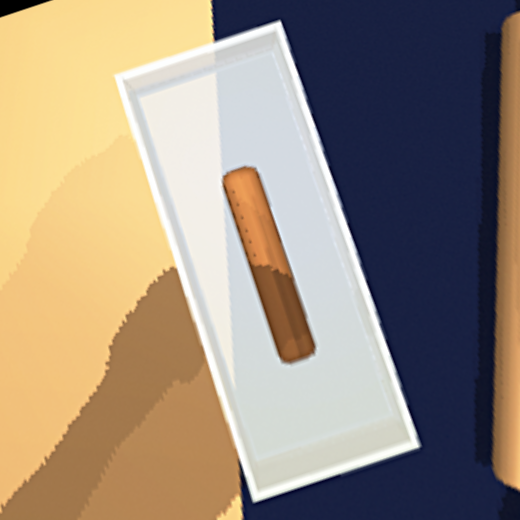

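The cover is centred at (529.7,-353.4) with its long axis at 18.25°. The handle bar, at picture (268,265), is on the same centre. I go down and grip the bar there.

Run:
```python
from h import *
go((529.8,-353.4,90,-161.75),(529.8,-353.4,28,-161.75))
```

```text
d [-0.0417, 0.1605, 0.0027, 0.221] rows 3.3
d [-0.0, 0.062, 0.0, -0.0] rows 1.2
```

Emit:
move_arm:
  deltas:
    - [[-0.014, 0.035, 0.001, 0.2], [-0.028, 0.075, 0.002, 0.2], [-0.042, 0.115, 0.003, 0.2], [-0.042, 0.15, 0.003, 0.2], [-0.042, 0.16, 0.003, 0.2]]

```text
time: 21.6
ee_pos: [0.5288, -0.3525, 0.0865]
tcp_rot: [-90.3, -0.2, -161.7]
wrist_force: [-0.6, 0.5, 0.2]
opening: 0.085
```

Emit:
move_arm:
  deltas:
    - [[0, 0, 0, 0], [0, 0, 0, 0], [0, 0, 0, 0]]

```text
time: 21.9
ee_pos: [0.5308, -0.3556, 0.0935]
tcp_rot: [-89.8, 0.1, -161.9]
wrist_force: [-0.1, 0.4, 0.3]
opening: 0.0849
```

Run:
```python
from h import *
from workcell import *
o=get_obs();print(o['time'],o['ee_pos'],o['tcp_rot'])
go((529.8,-353.4,28,-161.75))
```

```text
21.9 [ 0.53081437 -0.35564893  0.0934587 ] [-8.98320942e+01  1.34337904e-01 -1.61871276e+02]
d [0.0003, 0.0655, -0.0025, -0.1213] rows 1.3
```

Emit:
move_arm:
  deltas:
    - [[0, 0.02, -0.001, 0], [0, 0.04, -0.001, 0], [0, 0.055, -0.001, 0], [0, 0.062, -0.001, 0], [0, 0.062, -0.001, 0]]

```text
time: 22.4
ee_pos: [0.5294, -0.354, 0.0283]
tcp_rot: [-90.0, -0.0, -161.9]
wrist_force: [0.2, -0.5, -0.6]
opening: 0.0849
```

Emit:
move_arm:
  deltas:
    - [[0, 0, 0, 0], [0, 0, 0, 0], [0, 0, 0, 0]]

```text
time: 22.7
ee_pos: [0.53, -0.3544, 0.0296]
tcp_rot: [-89.9, 0.0, -161.9]
wrist_force: [-0.7, 0.4, -0.3]
opening: 0.085
```

Run:
```python
from h import *
from workcell import *
o=get_obs();print(o['time'],o['ee_pos'],o['tcp_rot'],o['wrist_force'])
c=camera('wrist');P=cloud(c)
s=((P[...,2]>.08)&(P[...,2]<.094)&(abs(P[...,0]-.53)<.06)&(abs(P[...,1]+.353)<.03));q=P[s];print(len(q),rect(q[:,:2]),np.median(q[:,2]).round(4))
go((529.8,-353.4,28,-161.75))
```

```text
22.7 [ 0.52999282 -0.35437771  0.02957442] [-8.99434974e+01  4.35955895e-02 -1.61876017e+02] [-0.69739457  0.38861864 -0.33906373]
6786 (array([ 534.5, -351.8]), array([84.4, 18. ]), 18.1) 0.0881
d [-0.0001, 0.0014, -0.0009, -0.1249] rows 0.0
```

Emit:
move_arm:
  deltas:
    - [[0, 0, -0.001, -0.1], [0, 0, -0.001, -0.1], [0, 0, -0.001, -0.1], [0, 0, -0.001, -0.1], [0, 0, -0.001, -0.1]]
  claw: 0.01
  newtons: 60

```text
time: 23.25
ee_pos: [0.5295, -0.3535, 0.0289]
tcp_rot: [-90.0, 0.0, -161.8]
wrist_force: [0.3, -0.2, -2.2]
opening: 0.0166
```

Emit:
move_arm:
  deltas:
    - [[0, 0, 0, 0], [0, 0, 0, 0], [0, 0, 0, 0]]

```text
time: 23.55
ee_pos: [0.5295, -0.3535, 0.0289]
tcp_rot: [-90.0, 0.0, -161.8]
wrist_force: [0.6, -3.0, 1.5]
opening: 0.0167
```

Emit:
move_arm:
  deltas:
    - [[0, -0.005, 0, 0], [0, -0.015, 0, 0], [0, -0.03, 0, 0], [0, -0.05, 0, 0], [0, -0.07, 0, 0]]

```text
time: 24.05
ee_pos: [0.5292, -0.353, 0.1005]
tcp_rot: [-90.0, 0.0, -161.8]
wrist_force: [0.4, 0.3, -2.8]
opening: 0.0168
```

Run:
```python
from h import *
from workcell import *
o=get_obs();print(o['time'],o['ee_pos'],o['tcp_rot'],o['opening'],o['wrist_force'],o['torque'])
go((530,-354,190,-161.9),(515,-170,190,-121.3),(503.1,12.6,190,-80.75))
```

```text
24.05 [ 0.52923773 -0.35301221  0.10049035] [-8.99964514e+01  1.16123826e-02 -1.61772718e+02] 0.016832086118574632 [ 0.44749843  0.2868742  -2.78022753] [-0.01340054 -0.00179485 -0.00892033]
d [-0.0004, -0.0895, 0.0012, 0.1273] rows 1.8
d [-0.0429, 0.0, -0.1796, -40.6] rows 4.7
d [-0.1498, -0.0, -0.105, -40.55] rows 4.7
```

Run:
```python
from h import *
go((516,-170,140,-121.3),(503.0,12.4,140,-80.75))
```

```text
d [-0.0447, -0.0395, -0.178, -40.4727] rows 4.7
d [-0.1491, -0.0, -0.1059, -40.55] rows 4.7
```

Emit:
move_arm:
  deltas:
    - [[-0.005, -0.015, -0.025, -6], [-0.015, -0.03, -0.06, -14], [-0.025, -0.038, -0.1, -22.5], [-0.035, -0.039, -0.14, -31], [-0.045, -0.039, -0.178, -39]]

```text
time: 24.55
ee_pos: [0.5163, -0.1685, 0.1396]
tcp_rot: [-89.9, 0.0, -122.4]
wrist_force: [0.8, -0.0, -3.1]
opening: 0.0169
```

Emit:
move_arm:
  deltas:
    - [[-0.032, 0, -0.022, -8.4], [-0.066, 0, -0.047, -16.8], [-0.1, 0, -0.072, -25.2], [-0.128, 0, -0.091, -33.6], [-0.146, 0, -0.104, -41]]

```text
time: 25.05
ee_pos: [0.5077, 0.0114, 0.1392]
tcp_rot: [-89.9, 0.0, -81.3]
wrist_force: [0.2, -1.0, -3.2]
opening: 0.0167
```

Emit:
move_arm:
  deltas:
    - [[0, 0, 0, -0.6], [0, 0, 0, -0.6], [0, 0, 0, -0.6], [0, 0, 0, -0.6]]

```text
time: 25.45
ee_pos: [0.508, 0.0082, 0.1379]
tcp_rot: [-90.0, -0.0, -81.3]
wrist_force: [0.0, -0.5, -3.3]
opening: 0.0167
```

Run:
```python
from h import *
from workcell import *
o=get_obs();print(o['time'],o['ee_pos'],o['tcp_rot'],o['opening'],o['wrist_force'])
go((503,12.4,20,-80.75))
```

```text
25.45 [0.50804228 0.00818601 0.13793023] [-8.99926122e+01 -6.96568078e-03 -8.13131723e+01] 0.0166939426782966 [ 0.01439244 -0.4757194  -3.32279596]
d [-0.0049, 0.1179, -0.0043, -0.5632] rows 2.4
```

Emit:
move_arm:
  deltas:
    - [[-0.003, 0.01, -0.002, -0.5], [-0.005, 0.025, -0.004, -0.5], [-0.005, 0.034, -0.004, -0.5], [-0.005, 0.034, -0.004, -0.5], [-0.005, 0.034, -0.004, -0.5]]

```text
time: 25.95
ee_pos: [0.5032, 0.0132, 0.1037]
tcp_rot: [-90.0, 0.0, -80.7]
wrist_force: [-0.8, 0.1, -2.5]
opening: 0.017
```

Emit:
move_arm:
  deltas:
    - [[0, 0, 0, 0], [0, 0, 0, 0], [0, 0, 0, 0]]

```text
time: 26.25
ee_pos: [0.5035, 0.0134, 0.1041]
tcp_rot: [-90.0, -0.0, -80.7]
wrist_force: [0.0, 0.9, -3.1]
opening: 0.017
```

Run:
```python
from h import *
from workcell import *
o=get_obs();print(o['time'],o['ee_pos'],o['tcp_rot'],o['wrist_force'])
c=camera('wrist');P=cloud(c)
z=o['ee_pos'][2]-.029+.057;s=(abs(P[...,2]-z)<.006)&(abs(P[...,0]-.503)<.13)&(abs(P[...,1]-.012)<.14);q=P[s];print(len(q),rect(q[:,:2]),np.median(q[:,2]).round(3),z)
k=P[(abs(P[...,2]-z)<.006)&(P[...,1]>.09)&(P[...,1]<.14)&(abs(P[...,0]-.503)<.13)];print('end',len(k),k.max(0).round(4) if len(k) else '')
go((503,12.4,60,-80.75))
```

```text
26.25 [0.50348611 0.01336295 0.10408609] [-8.99643673e+01 -3.98817183e-03 -8.06762786e+01] [ 0.03767483  0.87828694 -3.07805174]
41166 (array([498.4,  40.4]), array([ 88.9, 173. ]), 9.2) 0.132 0.1320860876808617
end 16282 [0.5348 0.1323 0.1352]
d [0.0009, 0.044, -0.0006, 0.0716] rows 0.9
```

Emit:
move_arm:
  deltas:
    - [[0.001, 0.012, 0, 0], [0.001, 0.026, 0, 0], [0.001, 0.038, 0, 0], [0.001, 0.046, 0, 0], [0.001, 0.046, 0, 0]]

```text
time: 26.8
ee_pos: [0.5024, 0.0124, 0.0558]
tcp_rot: [-90.2, 0.0, -80.7]
wrist_force: [0.6, 0.8, -3.5]
opening: 0.0171
```

Run:
```python
from h import *
from workcell import *
o=get_obs();print(o['time'],o['ee_pos'],o['tcp_rot'],o['wrist_force'])
c=camera('wrist')
cv2.imwrite('pics/c1.png',c['color'])
print(keeper(c,503,12.4,9.25))
for n in('top','scene'):print(n,keeper(camera(n),503,12.4,9.25)[1])
P=cloud(c)
z=o['ee_pos'][2]-.029+.057;s=(abs(P[...,2]-z)<.006)&(abs(P[...,0]-.503)<.13)&(abs(P[...,1]-.012)<.14);q=P[s];print(len(q),rect(q[:,:2]))
```

```text
26.8 [0.50235058 0.0123718  0.055803  ] [-9.01562709e+01  2.27857748e-02 -8.06748121e+01] [ 0.64261547  0.79614493 -3.49685331]Traceback (most recent call last):
  File "<stdin>", line 6, in <module>
  File "h.py", line 86, in keeper
    r=least_squares(res,[x,y,a],loss='soft_l1',f_scale=.7)
    return func(*args, **kwargs)
    vector_fun = VectorFunction(
        fun_wrapped,
    ...<6 lines>...
        workers=workers
    )
    self._update_fun()
    ~~~~~~~~~~~~~~~~^^
    self.f = self.fun_wrapped(xp_copy(self.x))
             ~~~~~~~~~~~~~~~~^^^^^^^^^^^^^^^^^
    return np.atleast_1d(self.fun(x))
                         ~~~~~~~~^^^
    return self.f(x, *self.args, **self.kwargs)
           ~~~~~~^^^^^^^^^^^^^^^^^^^^^^^^^^^^^^
  File "h.py", line 84, in res
    r=np.radians(q[2]);R=np.array([[np.cos(r),-np.sin(r)],[np.sin(r),np.cos(r)]]);l=(E[:,:2]-q[:2])@R
                                                                                     ~^^^^^^
IndexError: too many indices for array: array is 1-dimensional, but 2 were indexed
```

View pics/c1.png

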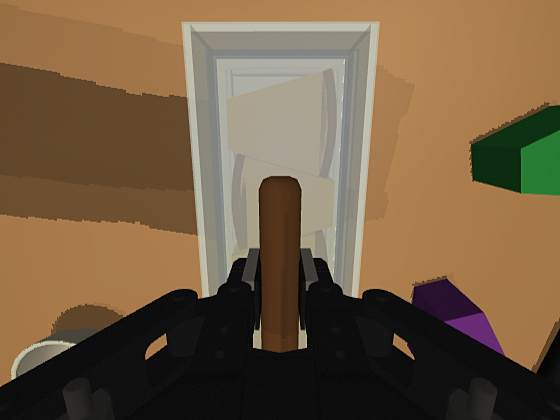

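The cover is centred round the row: the rims and wedges show symmetrically inside its walls at columns 215–350. I'll lower it slowly to seat, which should come at TCP z≈0.037.

Emit:
move_arm:
  deltas:
    - [[0, 0.003, 0, 0], [0, 0.006, 0, 0], [0, 0.009, 0, 0], [0, 0.009, 0, 0]]

```text
time: 27.25
ee_pos: [0.5032, 0.0124, 0.0484]
tcp_rot: [-90.0, 0.0, -80.7]
wrist_force: [-0.5, -0.8, -3.4]
opening: 0.0169
```

Emit:
move_arm:
  deltas:
    - [[0, 0.002, 0, 0], [0, 0.004, 0, 0], [0, 0.006, 0, 0], [0, 0.008, 0, 0], [0, 0.008, 0, 0]]

```text
time: 27.75
ee_pos: [0.5032, 0.0124, 0.0403]
tcp_rot: [-90.0, 0.0, -80.7]
wrist_force: [-0.2, 0.2, -3.7]
opening: 0.0169
```

Emit:
move_arm:
  deltas:
    - [[0, 0.001, 0, 0], [0, 0.002, 0, 0], [0, 0.002, 0, 0]]

```text
time: 28.05
ee_pos: [0.5034, 0.0124, 0.0386]
tcp_rot: [-90.0, 0.0, -80.7]
wrist_force: [-0.0, 0.3, -2.9]
opening: 0.0169
```

Already past the rim (it would have stopped at 0.046) and still free. Last couple of millimetres:

Emit:
move_arm:
  deltas:
    - [[0, 0.001, 0, 0], [0, 0.001, 0, 0], [0, 0.001, 0, 0]]

```text
time: 28.35
ee_pos: [0.5034, 0.0124, 0.0377]
tcp_rot: [-90.0, -0.0, -80.7]
wrist_force: [0.6, 1.6, -3.0]
opening: 0.0169
```

Emit:
move_arm:
  deltas:
    - [[0, 0.001, 0, 0], [0, 0.001, 0, 0], [0, 0.001, 0, 0]]

```text
time: 28.65
ee_pos: [0.5035, 0.0124, 0.0368]
tcp_rot: [-90.0, -0.0, -80.7]
wrist_force: [1.2, -0.1, -2.3]
opening: 0.0169
```

Emit:
move_arm:
  deltas:
    - [[0, 0.0005, 0, 0], [0, 0.001, 0, 0], [0, 0.001, 0, 0]]

```text
time: 28.95
ee_pos: [0.504, 0.0124, 0.0366]
tcp_rot: [-89.9, -0.0, -80.7]
wrist_force: [0.7, 0.2, 4.5]
opening: 0.0172
```

Emit:
move_arm:
  deltas:
    - [[0, 0.0005, 0, 0], [0, 0.0005, 0, 0], [0, 0.0005, 0, 0]]

```text
time: 29.25
ee_pos: [0.504, 0.0125, 0.0365]
tcp_rot: [-89.9, -0.0, -80.7]
wrist_force: [-1.5, -0.4, 8.5]
opening: 0.0167
```

Seated at 0.0366, as expected. I release and retreat.

Emit:
move_arm:
  deltas:
    - [[0, 0, 0, 0], [0, 0, 0, 0], [0, 0, 0, 0], [0, 0, 0, 0]]
  claw: 0.07

```text
time: 29.65
ee_pos: [0.5033, 0.0124, 0.035]
tcp_rot: [-90.0, 0.0, -80.7]
wrist_force: [0.3, -0.0, -0.9]
opening: 0.0699
```

Emit:
move_arm:
  deltas:
    - [[0, -0.02, 0, 0], [0, -0.06, 0, 0], [0, -0.1, 0, 0], [0, -0.15, 0, 0], [0, -0.19, 0, 0]]

```text
time: 30.15
ee_pos: [0.5033, 0.0123, 0.2278]
tcp_rot: [-89.9, -0.0, -80.7]
wrist_force: [1.3, -0.1, 0.3]
opening: 0.0698
```

Emit:
move_arm:
  deltas:
    - [[0.03, 0, 0, 0], [0.06, 0, 0, 0], [0.08, 0, 0, 0], [0.08, 0, 0, 0], [0.08, 0, 0, 0]]

```text
time: 30.65
ee_pos: [0.5162, -0.0666, 0.2249]
tcp_rot: [-90.0, 0.0, -80.7]
wrist_force: [1.0, 0.1, 0.4]
opening: 0.0701
```

Run:
```python
from h import *
from workcell import *
o=get_obs();print(o['time'],o['ee_pos'],o['wrist_force'])
c=camera('wrist');P=cloud(c)
s=(abs(P[...,2]-.065)<.004)&(abs(P[...,0]-.503)<.08)&(abs(P[...,1]-.012)<.13);q=P[s];print('cover top',len(q),rect(q[:,:2]),np.percentile(q[:,2],[5,50,95]).round(4))
A=np.c_[q[:,:2]-q[:,:2].mean(0),np.ones(len(q))];w=np.linalg.lstsq(A,q[:,2],rcond=None)[0];print('tilt deg',np.degrees(w[:2]).round(2),'z',w[2].round(4))
s=(P[...,2]>.085)&(P[...,2]<.11)&(abs(P[...,0]-.503)<.05)&(abs(P[...,1]-.012)<.07);q=P[s];print('handle',len(q),rect(q[:,:2]),np.median(q[:,2]).round(4))
# did the other things move? top image, before/after, low-object centroid
a=dict(np.load('top.npz'));b=camera('top');A,B=cloud(a),cloud(b)
D=(np.abs(A[...,2]-B[...,2])>.012);n,L,st,ce=cv2.connectedComponentsWithStats(cv2.morphologyEx(D.astype('u1'),2,np.ones((3,3))))
for i in range(1,n):
    if st[i,4]>25:print('changed',ce[i].round(),st[i,4],np.nanmedian(A[L==i],0).round(2),np.nanmedian(B[L==i],0).round(2))
```

```text
30.65 [ 0.51624775 -0.06659575  0.2249297 ] [1.02827275 0.06367173 0.44160669]
cover top 16046 (array([503.4,  11.4]), array([ 88.3, 221.1]), 9.3) [0.0634 0.0647 0.0659]
tilt deg [-0.04  0.  ] z 0.0647
handle 1795 (array([503.1,  13.5]), array([17.5, 92.8]), 9.8) 0.096
changed [271. 250.] 37984 [ 0.42 -0.03  0.  ] [ 0.34 -0.04  0.7 ]
changed [163. 174.] 483 [0.6  0.29 0.07] [0.61 0.31 0.02]
changed [398. 226.] 3112 [ 0.52 -0.35  0.06] [ 0.53 -0.36  0.  ]
changed [144. 225.] 474 [0.45 0.32 0.07] [0.46 0.33 0.02]
changed [518. 386.] 5347 [ 0.21 -0.44  0.52] [ 0.16 -0.69  0.  ]
```

```bash
python3 -c "
from workcell import *
job_done()"
```

```text
the job is handed in; nothing more can be done
```

The keeper is packed, the cover is on and the job is handed in at 30.7 s of the 72 s allowed.

- **Wedges:** I gripped both board wedges nose to rind and lowered each one until it touched the floor. In the last fit the four centres along the keeper were at y = -71.9, -24.4, 23.5 and 69.1 mm. Rinds alternate, each wedge is within about 1° of square, and the tops are at 57.7 mm (58 mm nominal), so all sit flat inside the rim.
- **Cover:** I gripped the bar handle and lowered the cover until it touched. Its top is at 64.7 mm (65 mm nominal), the tilt is under 0.1°, and it is centred within about 1 mm. The gripper was clear of everything at the end.
- **Other objects:** the before/after depth comparison showed changes only at the old wedge and cover places and the arm. The arm still hid part of that top view, so what lay behind it is not covered by this check.

**What disagreed:**
- **Finger height:** the real finger tips stand about 37 mm higher than the reported TCP implies.
- **First grasp:** because of that, my first try closed on top of a wedge, pressing about 15 N. The wedge did not move or get damaged. I measured the offset and regripped lower.
- **Keeper position:** estimates from the different views differed by about 1 to 2 mm, inside the cover's 3 mm clearance.

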